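# Shim a tube rack tight in a shaker cradle

## Robot

A 6-joint arm with a two-finger parallel gripper is mounted at the origin on a cart in front of the work surface, level with it; the furniture and walls round the work are solid. World frame = base frame: x ahead of the robot, y to its left, z up, the work surface at z = 0. Lengths are in m, angles in rad, forces in N, time in s.
With the tool pointing down it reaches from about 0.25 to 0.725 m from the base axis. Payload 9.7 kg.
Tool frame: the origin (TCP) lies at the very end of the fingers, on their centre line; the grasp point (between the pads) lies 19 mm behind it (r.grip_depth is the distance from the TCP to the grasp point, in m); z points along the fingers, y is the line along which they close (so a half turn about z gives the same grasp; the last joint's range is limited). The gripper opens to 85 mm and grips with 20 to 120 N. Pads are 22 mm wide; open, the fingers measure 114 mm over their backs; the gripper's body (76 mm by 85 mm) begins 54 mm behind the grasp point. The pads swing forward as they close: fully open they stand 13 mm farther back than shut.
Start: joints at [0, 0.087, 0.176, 1.66, 0, 1.571], TCP at [0.55, -0, 0.206] pointing down, gripper open.
Joint ranges: [-3.13, 3.13], [-0.85, 1.81], [-1.15, 1.24], [-2.2, 2.28], [-1.44, 1.52], [-3.14, 3.14]. Speed limits (rad/s): [2.22, 2.22, 2.57, 3.14, 3.14, 3.14].

## Interface

Orientations are given as a rotation vector (axis times angle).
In Python, from bench import r, optics, job gives the robot as it stands.
- The arm moves only by the tool play_rows, never from a script. Its arguments are lists of equal length, an entry for each row: "grip": the finger opening in cm, from 0 to 8.54; "xyz": the shift along the tool's x, y, z in cm, a list of three; "yaw": the turn about the tool's z in degrees. In form: {"grip": [grip, ...], "xyz": [[x, y, z], ...], "yaw": [yaw, ...]}. A call has 1 to 8 rows; each row shifts and turns the commanded pose from where the row before left it, along the tool's axes as they then stand; what a row does not reach is not made up. A row lasts 1/12 s, in which the tool goes at most 41.7 mm and 7.16 degrees, less where a joint would pass 70% of its speed; a pose out of reach is approached as far as the arm can. A call is refused whole if a number of a shift passes 4.17 or a number of a turn 7.16, either way. A call with a gripper value outside its range is refused whole. The fingers move at their own pace and stop on an object; the grip force is fixed at half the most. Time passes only in rows, so rows that do not move let the fingers close. It gives the time, the measured TCP pose, the force, the opening and the grip force at its end, in the units of the state.
- r.state(): the state, without advancing time (a new reading comes with each control period).
- optics.read_camera(name): name is "scene" or "side" or "wrist"; returns the picture (400x640x3 uint8, red, green, blue); there is no depth.
- optics.camera_params(name): a dict with "fx", "fy", "cx", "cy" (pixels), "cam_to_world" (4x4, takes a point from camera to world coordinates); the wrist camera has in their place "hand_eye" (4x4, takes a point from camera to tool coordinates, whose origin is the TCP and whose axes are the flange's). Camera axes: x right, y down, z forward; pixel columns grow to the right and rows downward; lengths in m; the calibration is good to about 2 mm. The wrist camera is an equidistant fisheye: a pixel r from the principal point sees the ray r / f radians off the axis. A picture is of the moment at which its call begins: read the wrist's pose just before it. camera_params takes no time and is no camera call.
- job.finish_job(): hands the job in; it is judged then, once.
The state is a dict: "t": time; "joint_pos": joint angles; "qd": joint speeds; "joint_efforts": joint torques, N m; "tool_pos": TCP position; "ee_rot": TCP orientation; "force": force on the tool from outside, world axes, zero at the start; "wrist_torque": the same for the moment, N m; "opening": finger opening in m; "grasp_force": force on a finger pad.
Only numpy, scipy, OpenCV 4.12 (cv2) and the standard library are available. Lean on these libraries where they do the work, as an engineer would, in place of code of your own. Each camera call takes 0.05 s, during which the arm holds its last target. There are 200 camera calls.

## Task

Lock the tube rack in the shaker cradle so that it cannot rattle. Stand one flat spacer, or two if the gap needs it, upright in the gap between the rack and the adjustable end stop, against the stop, and then push the wedge straight down between the last spacer and the rack, slanted face towards the rack, until you feel it jam with rack, wedge, spacers and both ends of the cradle all pressed tight; the wedge must jam before its toe reaches the cradle floor. Finish while still gripping the wedge and pushing it down firmly but not brutally, and leave the beaker, petri dish, timer and note pad where they are.

Things in the scene. Friction and masses are not known exactly. Their poses are not given: they have to be found in the camera images.
- cradle: aluminium shaker cradle fixed to the worktop: base plate 104 (x) x 224 (y) x 10 mm, origin at the centre of its underside, z up; its floor (top of the base) is at z = 10 mm. Rails along both long sides stand to z = 24 mm, with 84 mm free between them. The rack lies in it lengthwise along y, between the fixed end wall at -y and the end stop at +y.
- end_wall: fixed end wall of the cradle, 84 (x) x 12 (y) x 42 mm high; origin at the centre of its underside; its inner face is at y = -95 mm in the cradle's frame.
- rack: body of the orange tube rack with small tubes in it; origin at the centre of its underside; see rack_mid.
- rack_mid (a point): centre of the orange tube rack, 18 mm above its underside; 78 (x) x 144 (y, along the cradle) mm, top and vertical end plates 36 mm high (caps to 42), 0.15 kg, loose in the cradle. Pushed home against the end wall its centre is at y = -23 mm and its free end at y = +49 mm in the cradle's frame; it starts up to 2 mm short of that and slides easily.
- stop_face (a point): centre of the inner (rack-side) face of the adjustable end stop, an aluminium cross plate 12 mm thick and 42 mm high with two black thumb screws; the point is 21 mm above the cradle floor. A tongue 16 mm wide in its middle rises to 74 mm above the floor, flush with the face, so that a spacer's tab leans flat on it; fingers that grip a tab pass on either side of it. The stop is locked where it stands: nothing here moves it.
- stop (a joint): position of the locked end stop along the cradle's +y, 0 to 0.015 m: its inner face is at y = 69 mm + this value in the cradle's frame, so that the whole gap, with the rack home, is 20 mm + this value. Two spacers are needed for a gap over 27 mm, one for a gap under 25 mm; in between either number will do.
- stand: grey storage stand, 62 (x) x 150 (y) x 30 mm high, fixed, origin at the centre of its underside. Spacers and wedge stand upright in 26 mm deep slots (slot floor at z = 4 mm) with up to 1 mm clearance, in line along its y: wedge at y = -40 mm, spacers at y = 0 and y = +40 mm. Lift them straight up by at least 30 mm.
- spacer_a_mid (a point): white flat spacer: plate 44 (x) x 9 (y, thickness) x 40 mm (z) with a grip tab 22 (x) x 9 (y) x 44 mm on the middle of its top edge, 84 mm high in all, 40 g. The point is its centre, 42 mm above its foot. Grip the tab across its 22 mm width (fingers closing along x), at least 52 mm above the foot, to clear its neighbours. Starts in the stand's middle slot.
- spacer_b_mid (a point): white flat spacer: plate 44 (x) x 9 (y, thickness) x 40 mm (z) with a grip tab 22 (x) x 9 (y) x 44 mm on the middle of its top edge, 84 mm high in all, 40 g. The point is its centre, 42 mm above its foot. Grip the tab across its 22 mm width (fingers closing along x), at least 52 mm above the foot, to clear its neighbours. Starts in the stand's +y slot.
- spacer_a: body of that spacer; origin at the centre of its foot.
- spacer_b: body of that spacer; origin at the centre of its foot. Set beside the other one, a finger pad can catch on the other tab and leave a few mm between them; that slack is closed by pressing the standing spacers back towards the stop.
- wedge_mid (a point): white wedge, 88 mm high, 40 g; point half-way up (44 mm above the toe) on the axis of its grip tab. The tab, 34 (x) x 12 (y) mm, runs from 42 to 88 mm above the toe: grip it across its 34 mm width (fingers closing along x), at least 56 mm above the toe. In the stand its +y (flat face) points along the stand's +y; in the gap it must point along the cradle's +y, to the stop.
- wedge_toe (a point): middle of the wedge's 3 mm thick lower edge. Above it the wedge is 40 mm wide (x); one face is flat and upright at y = +6 mm, the other slants: the thickness grows by 0.45 mm per mm of height, to 21.9 mm at 42 mm. The slant jams on the rack's top edge, 46 mm above the worktop at about 0.2 friction; a push down of 10 to 20 N makes it tight, but it may slip back up if let go. The toe must end 5 mm or more below the rack's top.
- wedge: body of the wedge; origin 44 mm below wedge_mid.
- beaker: bystander: glass beaker, 54 mm across, 70 mm high; origin at the centre of its underside.
- petri: bystander: petri dish, 90 mm across, 15 mm high; origin at the centre of its underside.
- timer: bystander: white bench timer, 60 x 64 x 20 mm; origin at the centre of its underside.
- note_pad: bystander: yellow note pad, 74 x 74 x 14 mm; origin at the centre of its underside.

How it is judged:
On the way:
1. a spacer stands in the gap on the cradle floor, upright and let go (((y of spacer_a_mid in the frame of cradle between 0.048 and 0.088 m and z of spacer_a_mid in the frame of cradle between 0.046 and 0.056 m and x of spacer_a_mid in the frame of cradle between -0.02 and 0.02 m and angle between spacer_a_mid's own z axis and vertical below 0.25 rad and contact force between the fingers and spacer_a below 0.1 N) or (y of spacer_b_mid in the frame of cradle between 0.048 and 0.088 m and z of spacer_b_mid in the frame of cradle between 0.046 and 0.056 m and x of spacer_b_mid in the frame of cradle between -0.02 and 0.02 m and angle between spacer_b_mid's own z axis and vertical below 0.25 rad and contact force between the fingers and spacer_b below 0.1 N))), for 0.2 s.
At the end, for the whole second after the job is handed in: Gripped wedge upright, toe 5 mm or more below the rack top, clear of the floor, within 20 mm of rack mid-width; over 2 N each: fingers-wedge, wedge-rack, wedge-spacer, rack-end wall, and stop-spacer (standing on the cradle floor, let go); rack flat; rack and wedge at rest (contact force between rack and end_wall above 2 N and contact force between wedge and rack above 2 N and (contact force between wedge and spacer_a above 2 N or contact force between wedge and spacer_b above 2 N) and ((y of spacer_a_mid in the frame of cradle between 0.048 and 0.088 m and z of spacer_a_mid in the frame of cradle between 0.046 and 0.056 m and x of spacer_a_mid in the frame of cradle between -0.02 and 0.02 m and angle between spacer_a_mid's own z axis and vertical below 0.25 rad and contact force between spacer_a and stop above 2 N and contact force between the fingers and spacer_a below 0.2 N) or (y of spacer_b_mid in the frame of cradle between 0.048 and 0.088 m and z of spacer_b_mid in the frame of cradle between 0.046 and 0.056 m and x of spacer_b_mid in the frame of cradle between -0.02 and 0.02 m and angle between spacer_b_mid's own z axis and vertical below 0.25 rad and contact force between spacer_b and stop above 2 N and contact force between the fingers and spacer_b below 0.2 N)) and contact force between the fingers and wedge above 2 N and z of wedge_toe in the frame of rack_mid between -0.0175 and 0.013 m and x of wedge_mid in the frame of rack_mid between -0.02 and 0.02 m and angle between wedge_mid's own z axis and vertical below 0.2 rad and angle between rack_mid's own z axis and vertical below 0.1 rad and z of rack_mid in the frame of cradle below 0.032 m and linear speed of each of rack, wedge below 0.01 m/s); the arm keeps its last pose, push and grip.
It fails at once if the beaker, petri dish, timer or note pad is shifted by more than 30 mm (distance of any of beaker, petri, timer, note_pad from where it was at the start of the episode above 0.03 m).
It fails at once if the wedge is forced: it presses on the rack with more than 80 N (contact force between wedge and rack above 80 N).
It fails at once if the rack is tipped up or lifted out of the cradle (angle between rack_mid's own z axis and vertical above 0.25 rad or z of rack_mid in the frame of cradle above 0.05 m).
It also fails if it takes over 72 s, if anything falls off the work surface, if the arm or the gripper's body presses on something with over 40 N, if the wrist force passes 120 N, or if a joint passes its speed limit or range.

## Working session

There is one attempt and no reset: what is moved stays moved. The work goes in short steps, Python scripts to look and compute and a tool call to move; the robot and the scene stay as the last step left them, time stands still between calls to the robot, and variables do not carry over. Pictures are saved under pics/ and viewed, at most 10 in all, crops included, and the job is handed in when it is done.

Besides the shell and the picture viewer there is one more tool, called after "Request:" as name(argument=value, ...) on one line, values as JSON. play_rows: Moves the arm, as the interface text tells. Its arguments: {"type":"object","properties":{"grip":{"type":"array","items":{"type":"number"}},"xyz":{"type":"array","items":{"type":"array","items":{"type":"number"}}},"yaw":{"type":"array","items":{"type":"number"}}},"required":["grip","xyz","yaw"]}

```bash
ls; mkdir -p pics; python3 - <<'E'
from bench import r,optics,job
import cv2,numpy as np
s=r.state();print(s)
for n in("scene","side","wrist"):
    im=optics.read_camera(n);cv2.imwrite(f"pics/{n}0.png",im[:,:,::-1]);p=optics.camera_params(n);print(n,p)
E
```

```text
pics
{'t': 0.0, 'joint_pos': array([ 2.23883623e-06,  8.74557565e-02,  1.75140192e-01,  1.65981434e+00,
       -3.38721808e-06,  1.57081406e+00]), 'qd': array([ 3.93639401e-04, -1.34816460e-03,  2.29655533e-04, -1.31435393e-03,
       -7.95450224e-04, -3.81007041e-05]), 'joint_efforts': array([ 7.68234549e-04, -5.20392072e+01,  4.64802504e+01,  1.63646933e-02,
        2.23589603e-05, -6.77332673e-05]), 'tool_pos': array([5.49733148e-01, 1.81063605e-07, 2.05688583e-01]), 'ee_rot': array([-2.22079334e+00, -2.22075893e+00,  1.48456367e-03]), 'force': array([-0.34467361,  0.18972254, -0.11715834]), 'wrist_torque': array([-0.04184845,  0.02089921, -0.02339149]), 'grasp_force': 0.0, 'opening': 0.08532386515630609}
scene {'fx': 385.46010060500316, 'fy': 385.46010060500316, 'cx': 321.30312284346155, 'cy': 200.48444422290422, 'cam_to_world': array([[-0.88163074, -0.26076584,  0.39335534,  0.04553033],
       [-0.47190381,  0.49740308, -0.72794022,  0.84972699],
       [-0.00583421, -0.82740036, -0.56158224,  0.72211791],
       [ 0.        ,  0.        ,  0.        ,  1.        ]])}
side {'fx': 439.79922251527404, 'fy': 439.79922251527404, 'cx': 319.11693103369686, 'cy': 194.4854975329203, 'cam_to_world': array([[-0.97936672, -0.12147797,  0.1615052 ,  0.36278013],
       [-0.20055991,  0.48604976, -0.85060646,  0.86192847],
       [ 0.02483038, -0.86544713, -0.50038457,  0.60129836],
       [ 0.        ,  0.        ,  0.        ,  1.        ]])}
wrist {'fx': 309.70691628693146, 'fy': 309.70691628693146, 'cx': 325.0999338838946, 'cy': 200.61019619917425, 'hand_eye': array([[-8.10467580e-04, -9.52304684e-01, -3.05147721e-01,
         7.89428411e-02],
       [ 9.99999331e-01, -1.02358246e-03,  5.38412465e-04,
         3.00840016e-05],
       [-8.25076569e-04, -3.05147081e-01,  9.52304877e-01,
        -1.67163647e-01],
       [ 0.00000000e+00,  0.00000000e+00,  0.00000000e+00,
         1.00000000e+00]])}
```

View pics/scene0.png

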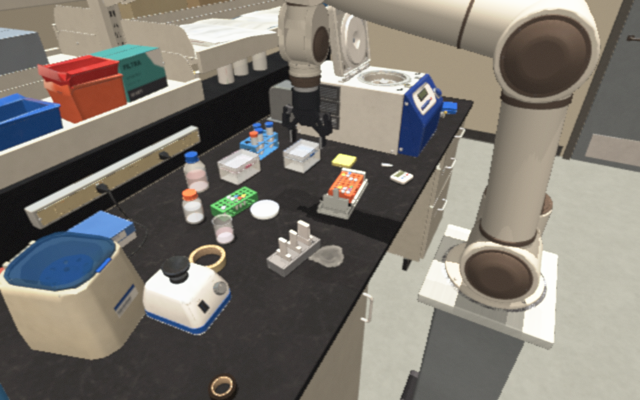

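View pics/side0.png

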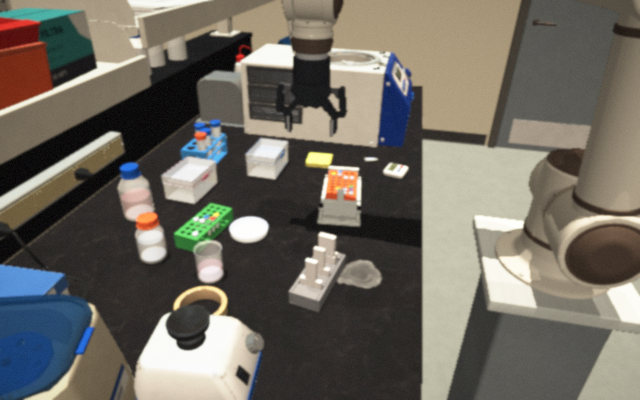

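View pics/wrist0.png

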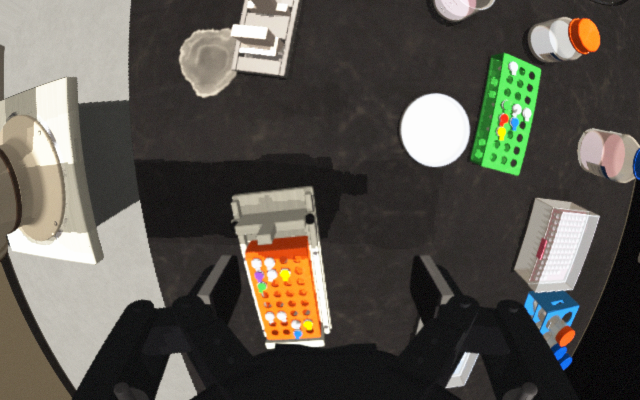

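The wrist view shows the stand at about (268,35), its nearest tab at (250,35), the cradle's stop end at (275,200)–(280,225), the rack's free end at (280,242) and the petri dish at (435,130). The robot base is on the left. I'll get rough positions from this view first.

```bash
cat > h.py <<'E'
from bench import r,optics,job
import cv2,numpy as np
from scipy.spatial.transform import Rotation as R
P=optics.camera_params
def tool():
    s=r.state();T=np.eye(4);T[:3,:3]=R.from_rotvec(s['ee_rot']).as_matrix();T[:3,3]=s['tool_pos'];return T
def ray(n,u,v,T=None):
    p=P(n);x=(u-p['cx'])/p['fx'];y=(v-p['cy'])/p['fy']
    if n=='wrist':
        a=np.hypot(x,y);k=np.sin(a)/a if a>1e-9 else 1;d=np.array([x*k,y*k,np.cos(a)]);M=(tool() if T is None else T)@p['hand_eye']
    else: d=np.array([x,y,1.]);M=p['cam_to_world']
    return M[:3,3],M[:3,:3]@d
def on(n,u,v,z,T=None):
    o,d=ray(n,u,v,T);return o+d*(z-o[2])/d[2]
def tri(obs):
    A=np.zeros((3,3));b=np.zeros(3)
    for n,u,v,*T in obs:
        o,d=ray(n,u,v,*T);d=d/np.linalg.norm(d);Q=np.eye(3)-np.outer(d,d);A+=Q;b+=Q@o
    return np.linalg.solve(A,b)
def snap(n,f,crop=None,scale=1):
    T=tool();im=optics.read_camera(n)[:,:,::-1].copy();cv2.imwrite(f"pics/{f}.png",im);np.save(f"pics/{f}.npy",T)
    return im,T
E
python3 - <<'E'
from h import *
np.set_printoptions(precision=4,suppress=True)
print("stand top corners",on('wrist',237,70,.03),on('wrist',285,76,.03))
for n,u,v,z in [('wrist',234,195,.024),('wrist',314,187,.024),('wrist',248,246,.046),('wrist',309,236,.046),('wrist',268,340,.046),('wrist',435,130,.01),('side',292,300,.03),('side',318,305,.03),('side',345,254,.03),('side',342,224,.0),('side',249,230,.01),('side',319,159,.014),('side',396,170,.02)]: print(n,u,v,on(n,u,v,z))
E
```

```text
stand top corners [0.4521 0.1214 0.03  ] [0.5063 0.1115 0.03  ]
wrist 234 195 [ 0.4394 -0.0257  0.024 ]
wrist 314 187 [ 0.5369 -0.0162  0.024 ]
wrist 248 246 [ 0.4574 -0.0829  0.046 ]
wrist 309 236 [ 0.5312 -0.0688  0.046 ]
wrist 268 340 [ 0.468 -0.235  0.046]
wrist 435 130 [0.6834 0.0526 0.01  ]
side 292 300 [0.518  0.2809 0.03  ]
side 318 305 [0.469  0.2826 0.03  ]
side 345 254 [0.4439 0.1231 0.03  ]
side 342 224 [ 0.4733 -0.0321  0.    ]
side 249 230 [0.6798 0.0594 0.01  ]
side 319 159 [ 0.5968 -0.3517  0.014 ]
side 396 170 [ 0.359  -0.3227  0.02  ]
```

Request:
play_rows(grip=[8.5,8.5,8.5,8.5,8.5,8.5,8.5], xyz=[[-2.8,-1.2,1.1],[-2.8,-1.2,1.1],[-2.8,-1.2,1.1],[-2.8,-1.2,1.1],[-2.7,-1.2,1.2],[0,0,0],[0,0,0]], yaw=[0,0,0,0,0,0,0])

```text
t: 0.73
tool_pos: [0.4891, -0.14, 0.1497]
ee_rot: [-2.224, -2.218, 0.001]
force: [0.4, -0.0, 0.7]
opening: 0.085
grasp_force: 0.0
```

```bash
python3 - <<'E'
from h import *
im,T=snap('wrist','w1');cv2.imwrite('pics/w1c.png',cv2.resize(im[0:260,190:450],None,fx=2.3,fy=2.3,interpolation=cv2.INTER_CUBIC))
print(T)
E
```

```text
[[ 2.69933367e-03  9.99995550e-01 -1.27037196e-03  4.89057962e-01]
 [ 9.99996251e-01 -2.69874755e-03  4.62863456e-04 -1.39964451e-01]
 [ 4.59432983e-04 -1.27161663e-03 -9.99999086e-01  1.49687080e-01]
 [ 0.00000000e+00  0.00000000e+00  0.00000000e+00  1.00000000e+00]]
```

View pics/w1c.png

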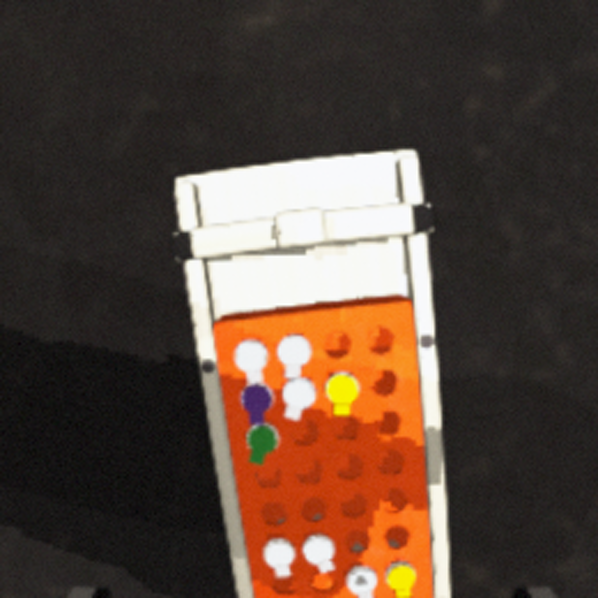

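Request:
play_rows(grip=[8.5,8.5,8.5,8.5,8.5,8.5,8.5,8.5], xyz=[[3.8,0,-0.4],[3.8,0,-0.4],[3.8,0,-0.4],[3.8,0,-0.4],[3.8,0,-0.4],[3.8,0,0],[3.2,0,0],[0,0,0]], yaw=[0,0,0,0,0,0,0,0])

```text
t: 1.45
tool_pos: [0.4898, 0.127, 0.1708]
ee_rot: [-2.214, -2.228, -0.003]
force: [-0.3, 0.7, 0.2]
opening: 0.0851
grasp_force: 0.0
```

```bash
python3 - <<'E'
from h import *
im,T=snap('wrist','w2');cv2.imwrite('pics/w2c.png',cv2.resize(im[0:260,190:450],None,fx=2.3,fy=2.3,interpolation=cv2.INTER_CUBIC))
print(T)
E
```

```text
[[-6.01459825e-03  9.99981684e-01  6.75995982e-04  4.89797904e-01]
 [ 9.99980493e-01  6.01344928e-03  1.68905131e-03  1.26955767e-01]
 [ 1.68495530e-03  6.86141760e-04 -9.99998345e-01  1.70766989e-01]
 [ 0.00000000e+00  0.00000000e+00  0.00000000e+00  1.00000000e+00]]
```

View pics/w2c.png

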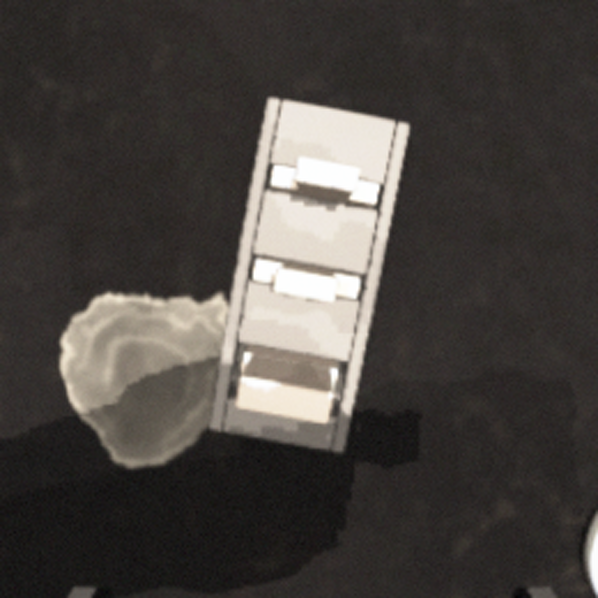

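w1c shows the stop's top inner edge at crop (193,257)–(414,232), its tongue around (300,228) and the rack's free top edge at (213,322)–(411,298). w2c shows the stand's top corners at (272,97), (409,123), (210,431) and (345,452). The spacer tab tops are at (328,174) and (306,285), and the wedge tab top is at (284,400).

```bash
python3 - <<'E'
from h import *
np.set_printoptions(precision=4,suppress=True)
def pts(f,L):
    T=np.load(f'pics/{f}.npy');o=[]
    for c,v,z in L:
        p=on('wrist',190+(c+.5)/2.3-.5,(v+.5)/2.3-.5,z,T);o.append(p);print(f,c,v,z,p[:2])
    return np.array(o)
a=pts('w1',[(193,257,.052),(414,232,.052),(190,235,.052),(414,207,.052),(213,322,.046),(411,298,.046),(276,246,.084),(326,242,.084),(174,179,.024),(416,150,.024),(186,258,.024),(224,505,.024),(417,152,.024),(446,520,.024),(304,253,.052),(312,310,.046),(305,253,.01)])
def ang(p,q): d=(q-p)[:2];return np.degrees(np.arctan2(d[1],d[0]))
print('ang',[ang(a[i],a[i+1]) for i in range(0,14,2)])
b=pts('w2',[(272,97,.03),(409,123,.03),(210,431,.03),(345,452,.03),(328,174,.088),(306,285,.088),(284,400,.092)])
print(b[:4].mean(0),ang(b[0],b[1]),ang(b[2],b[3]),ang(b[2],b[0]),ang(b[3],b[1]),ang(b[6],b[4]))
print(np.linalg.norm(b[0]-b[1]),np.linalg.norm(b[0]-b[2]),np.linalg.norm(b[6]-b[5]),np.linalg.norm(b[4]-b[5]))
E
```

```text
w1 193 257 0.052 [ 0.4456 -0.066 ]
w1 414 232 0.052 [ 0.5272 -0.0571]
w1 190 235 0.052 [ 0.4446 -0.0577]
w1 414 207 0.052 [ 0.5271 -0.0478]
w1 213 322 0.046 [ 0.4516 -0.0914]
w1 411 298 0.046 [ 0.5272 -0.0824]
w1 276 246 0.084 [ 0.478  -0.0625]
w1 326 242 0.084 [ 0.4941 -0.0613]
w1 174 179 0.024 [ 0.4336 -0.0337]
w1 416 150 0.024 [ 0.5318 -0.0225]
w1 186 258 0.024 [ 0.438  -0.0668]
w1 224 505 0.024 [ 0.4503 -0.1746]
w1 417 152 0.024 [ 0.5322 -0.0233]
w1 446 520 0.024 [ 0.5495 -0.1824]
w1 304 253 0.052 [ 0.4867 -0.0654]
w1 312 310 0.046 [ 0.4895 -0.0872]
w1 305 253 0.01 [ 0.4867 -0.066 ]
ang [np.float64(6.2233478954888275), np.float64(6.891888029949096), np.float64(6.802898735680178), np.float64(4.274747634362253), np.float64(6.504018044191542), np.float64(-83.50000342615012), np.float64(-83.7968761153119)]
w2 272 97 0.03 [0.4727 0.2694]
w2 409 123 0.03 [0.5309 0.2589]
w2 210 431 0.03 [0.4444 0.122 ]
w2 345 452 0.03 [0.5054 0.1123]
w2 328 174 0.088 [0.4952 0.2297]
w2 306 285 0.088 [0.4878 0.1906]
w2 284 400 0.092 [0.4802 0.1502]
[0.4884 0.1906 0.03  ] -10.30027036597346 -8.980614409036916 79.14283572488458 80.12476893527224 79.32897471469866
0.05914160400463136 0.15017078026290037 0.041306172533397786 0.0398038176011524
```

Request:
play_rows(grip=[8.5,8.5,8.5,8.5,8.5,8.5], xyz=[[3.2,-0.07,0],[3.15,-0.07,0],[0,0,3],[0,0,3],[0,0,0],[0,0,0]], yaw=[0,0,5.4,5.2,0,0])

```text
t: 2.0
tool_pos: [0.4878, 0.1841, 0.1099]
ee_rot: [-2.414, -2.01, 0.004]
force: [0.1, -0.6, 0.8]
opening: 0.0851
grasp_force: 0.0
```

```bash
cat >> h.py <<'E'
def go(x,y,z,yaw):
    T=tool();d=T[:3,:3].T@(np.array([x,y,z])-T[:3,3]);c=np.degrees(np.arctan2(T[1,1],T[0,1]))
    print('at',T[:3,3].round(4),'yaw',round(c,2),'-> tool shift cm',(d*100).round(2),'yaw cmd',round(c-yaw,2),'F',r.state()['force'].round(1),'t',r.state()['t'])
E
python3 -c "
from h import *
go(.488,.1905,.053,-10.3)
im,T=snap('wrist','w3')
cv2.imwrite('pics/w3c.png',im[150:400])"
```

```text
at [0.4878 0.1841 0.1099] yaw -10.44 -> tool shift cm [ 0.64 -0.08  5.69] yaw cmd -0.14 F [ 0.1 -0.6  0.8] t 2.0
```

View pics/w3c.png

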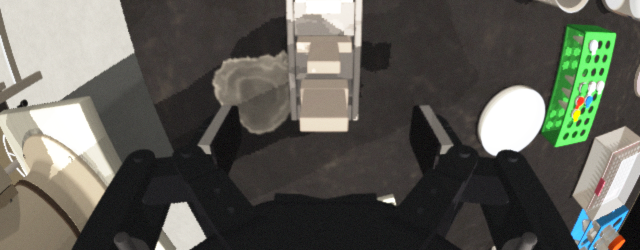

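The fingers are at (218,280) and (430,280). The wedge tab top is at about (324,272), with the middle spacer tab near (323,217). I'll check the projection to confirm which part is in front.

```bash
cat >> h.py <<'E'
def proj(p,T):
    q=P('wrist');M=np.linalg.inv(T@q['hand_eye']);c=M[:3,:3]@np.array(p)+M[:3,3];a=np.arctan2(np.hypot(c[0],c[1]),c[2]);n=np.hypot(c[0],c[1])
    return q['cx']+q['fx']*a*c[0]/n,q['cy']+q['fy']*a*c[1]/n
E
python3 -c "
from h import *
T=np.load('pics/w3.npy')
for n,p in dict(a=(.488,.1905,.088),w=(.4806,.1505,.092),b=(.4954,.2297,.088),tcp=T[:3,3]).items(): print(n,proj(p,T))"
```

```text
a (np.float64(323.7691907688469), np.float64(218.12506864823658))
w (np.float64(323.8392744412404), np.float64(274.6656410264534))
b (np.float64(323.9257371278358), np.float64(157.63271480463652))
tcp (np.float64(325.1537936372308), np.float64(241.250394491603))
```

Request:
play_rows(grip=[7,5,5,5,5,5], xyz=[[0.64,-0.08,0],[0,0,0],[0,0,2.8],[0,0,2.8],[0,0,0],[0,0,0]], yaw=[0,0,0,0,0,0])

```text
t: 2.55
tool_pos: [0.4886, 0.1908, 0.0547]
ee_rot: [-2.416, -2.007, 0.002]
force: [0.3, 0.5, 0.6]
opening: 0.0501
grasp_force: 0.0
```

```bash
python3 -c "
from h import *
go(.488,.1905,.053,-10.3);print(r.state()['opening'])"
```

```text
at [0.4886 0.1908 0.0547] yaw -10.57 -> tool shift cm [-0.04 -0.05  0.17] yaw cmd -0.27 F [0.3 0.5 0.6] t 2.55
0.0501226010072056
```

Close the gripper and lift.

Request:
play_rows(grip=[1,1,1,1,1,1], xyz=[[0,0,0],[0,0,0],[0,0,0],[0,0,0],[0,0,0],[0,0,0]], yaw=[0,0,0,0,0,0])

```text
t: 3.05
tool_pos: [0.49, 0.1914, 0.0567]
ee_rot: [2.416, 2.006, 0.005]
force: [-0.8, 0.3, 6.5]
opening: 0.019
grasp_force: 58.5
```

Request:
play_rows(grip=[1,1,1,1,1,1,1,1], xyz=[[0,0,-1],[0,0,-1.5],[0,0,-2],[0,0,-2],[0,0,-2.5],[0,0,-1],[0,0,0],[0,0,0]], yaw=[0,0,0,0,0,0,0,0])

```text
t: 3.72
tool_pos: [0.4893, 0.191, 0.1546]
ee_rot: [2.417, 2.007, 0.001]
force: [-0.4, -0.0, -0.4]
opening: 0.0192
grasp_force: 58.7
```

```bash
python3 -c "
from h import *
go(.4866,-.0700,.155,6.4);print(r.state()['opening'])
im,T=snap('wrist','w4'); cv2.imwrite('pics/w4c.png',cv2.resize(im[100:300,200:450],None,fx=2,fy=2))
print(proj(T@np.array([0,0,-.0555,1])[:4] @ np.eye(4)[:, :3] if 0 else (T@np.array([0,0,-.0370,1]))[:3],T))"
```

```text
at [0.4893 0.191  0.1546] yaw -10.6 -> tool shift cm [-25.71   4.53  -0.05] yaw cmd -17.0 F [-0.4 -0.  -0.4] t 3.7167
0.019227874293608727
(np.float64(325.22350139734755), np.float64(273.45170858651727))
```

View pics/w4c.png

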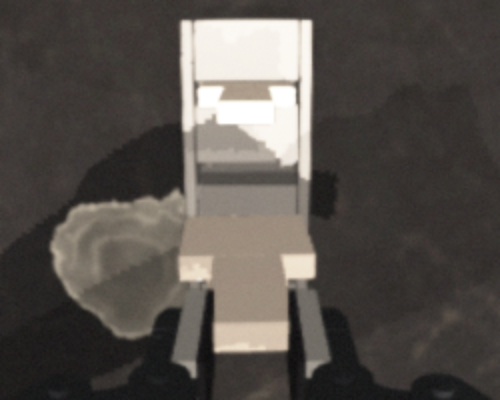

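The spacer is held by its tab, with the tab top at full-frame pixel (325,268) and the plate behind it. I'll carry it over to the gap.

Request:
play_rows(grip=[1,1,1,1,1,1,1,1], xyz=[[-0.5,0,-2],[-3.6,0.6,0],[-3.6,0.6,0],[-3.6,0.6,0],[-3.6,0.7,0],[-3.6,0.7,0],[-3.6,0.7,0],[-3.0,0.6,0]], yaw=[0,0,0,0,0,0,0,0])

```text
t: 4.43
tool_pos: [0.486, -0.0662, 0.1727]
ee_rot: [-2.417, -2.005, 0.003]
force: [0.9, -0.6, 0.0]
opening: 0.0193
grasp_force: 58.8
```

Request:
play_rows(grip=[1,1,1,1,1,1], xyz=[[0,0,0],[0,0,0],[0,0,0],[0,0,0],[0,0,0],[0,0,0]], yaw=[-4,-4,-4,-5,0,0])

```text
t: 4.93
tool_pos: [0.4865, -0.064, 0.1731]
ee_rot: [-2.096, -2.338, 0.002]
force: [-0.2, -0.4, 0.0]
opening: 0.0188
grasp_force: 58.8
```

```bash
python3 -c "
from h import *
T=np.load('pics/w4.npy');p=on('wrist',325.2,268.3,T[2,3]+.0313,T);print('tab centre in tool',np.linalg.inv(T)@np.append(p,1))
go(.4874,-.0702,.080,6.4);print(r.state()['opening'])
im,T=snap('wrist','w5'); im2,_=snap('side','s5')
np.save('pics/w5.npy',T)
c=cv2.resize(im[130:300,230:430],None,fx=3,fy=3,interpolation=cv2.INTER_CUBIC);cv2.imwrite('pics/w5c.png',c)"
```

```text
tab centre in tool [-4.40601760e-04  2.05840760e-04 -3.13000574e-02  1.00000000e+00]
at [ 0.4865 -0.064   0.1731] yaw 6.25 -> tool shift cm [-0.63  0.04  9.31] yaw cmd -0.15 F [-0.2 -0.4  0. ] t 4.9333
0.01879085378779747
```

View pics/w5c.png

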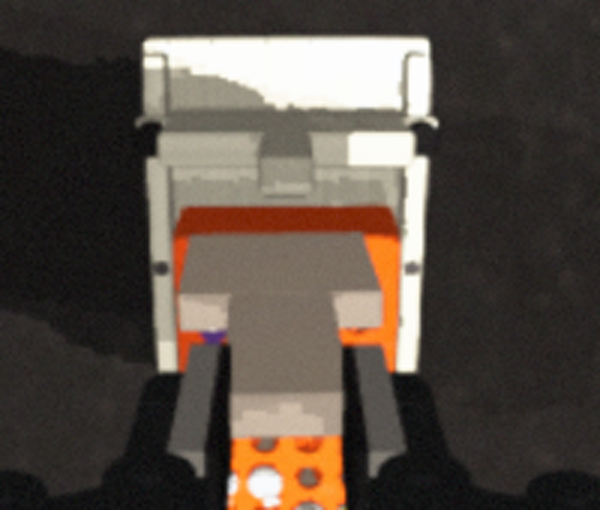

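The view shows the stop top's inner edge at about v=167, the tongue's inner top edge at v=195, the rack top edge at v=235 and the rack foot at v=207. The cradle end corners are at (145,39) and (430,38). I'll compute the gap from these.

```bash
python3 -c "
from h import *
T=np.load('pics/w5.npy')
im=cv2.imread('pics/w5.png').astype(int)
def col(x):
  print(x,[tuple(im[v,x]) for v in range(170,214,1)][::1] if 0 else [int(im[v,x].sum()) for v in range(140,215)])
  print('   orange',[int(im[v,x,2]-im[v,x,0]) for v in range(190,215)])
for x in (300,326,350): col(x)
th=np.radians(6.4);ey=np.array([-np.sin(th),np.cos(th)]);ex=np.array([np.cos(th),np.sin(th)])
for n,u,v,z in [('stop in',160,167,.052),('stop in',400,167,.052),('tongue',286,195,.084),('tongueL',262,190,.084),('tongueR',310,190,.084),('rack top',183,237,.046),('rack top',362,233,.046),('rack foot',180,207,.011),('rack foot',395,208,.011),('endL',145,39,.01),('endR',430,38,.01),('railL0',147,150,.024),('railL1',160,370,.024),('railR0',428,130,.024),('railR1',414,370,.024)]:
  p=on('wrist',230+(u+.5)/3-.5,130+(v+.5)/3-.5,z,T)[:2]; print(n,p.round(4),'x',round(p@ex,4),'y',round(p@ey,4))
"
```

```text
300 [125, 159, 415, 605, 697, 753, 757, 758, 758, 758, 758, 758, 758, 755, 718, 538, 448, 447, 439, 443, 439, 437, 447, 446, 444, 414, 341, 295, 285, 302, 301, 291, 303, 312, 419, 487, 510, 513, 514, 501, 488, 491, 489, 502, 495, 466, 493, 528, 521, 502, 453, 435, 441, 425, 428, 442, 432, 429, 360, 212, 191, 182, 180, 174, 168, 192, 173, 225, 283, 319, 332, 333, 313, 323, 330]
   orange [20, 23, 22, 22, 25, 24, 21, 26, 46, 100, 115, 120, 121, 119, 127, 120, 125, 96, 54, 28, 25, 27, 24, 25, 24]
326 [123, 218, 489, 705, 753, 758, 758, 758, 758, 758, 758, 758, 758, 758, 758, 758, 757, 758, 758, 756, 753, 748, 745, 737, 617, 445, 358, 306, 300, 294, 289, 294, 301, 303, 297, 296, 301, 297, 299, 305, 302, 307, 372, 432, 443, 444, 434, 442, 433, 437, 434, 496, 514, 499, 435, 367, 415, 417, 362, 209, 183, 183, 172, 189, 175, 172, 184, 260, 311, 331, 321, 329, 322, 332, 327]
   orange [23, 27, 24, 25, 20, 19, 20, 23, 45, 100, 116, 121, 118, 119, 123, 124, 115, 69, 42, 30, 23, 25, 25, 22, 24]
350 [121, 208, 522, 718, 758, 760, 760, 760, 760, 760, 760, 760, 759, 760, 760, 759, 758, 758, 758, 75
[... 364 characters left out ...]
 74, 46, 39, 34, 31, 27, 26, 25]
stop in [ 0.4458 -0.0663] x 0.4356 y -0.1156
stop in [ 0.5228 -0.0579] x 0.5131 y -0.1159
tongue [ 0.4863 -0.0618] x 0.4764 y -0.1156
tongueL [ 0.4793 -0.0611] x 0.4695 y -0.1141
tongueR [ 0.493  -0.0596] x 0.4833 y -0.1141
rack top [ 0.4546 -0.0915] x 0.4415 y -0.1416
rack top [ 0.5143 -0.0836] x 0.5018 y -0.1404
rack foot [ 0.4498 -0.0924] x 0.4366 y -0.142
rack foot [ 0.5295 -0.0841] x 0.5169 y -0.1426
endL [ 0.432  -0.0311] x 0.4258 y -0.0791
endR [ 0.5336 -0.0197] x 0.5281 y -0.079
railL0 [ 0.4376 -0.0684] x 0.4272 y -0.1168
railL1 [ 0.4476 -0.1546] x 0.4276 y -0.2035
railR0 [ 0.5351 -0.0505] x 0.5262 y -0.1098
railR1 [ 0.5446 -0.144 ] x 0.5252 y -0.2038
```

```bash
cat >> h.py <<'E'
TH=np.radians(6.4);EX=np.array([np.cos(TH),np.sin(TH)]);EY=np.array([-np.sin(TH),np.cos(TH)])
def goc(cx,cy,z): # cx from mid-width, cy metres from stop face (negative towards the rack)
    p=(.4767+cx)*EX+(-.1153+cy)*EY;go(p[0],p[1],z,6.4)
def loc():
    p=tool()[:2,3];print('loc x,y-from-stop',(p@EX-.4767).round(4),(p@EY+.1153).round(4))
E
python3 -c "
from h import *
goc(0,-.0071,.0657)"
```

```text
at [ 0.4867 -0.0639  0.1736] yaw 6.26 -> tool shift cm [-0.46  0.02 10.79] yaw cmd -0.14 F [ 0.4 -0.  -0.8] t 5.0333
```

Request:
play_rows(grip=[1,1,1,1,1,1,1,1], xyz=[[-0.46,0.02,0],[0,0,0],[0,0,2.5],[0,0,2.5],[0,0,2.5],[0,0,2.0],[0,0,1.0],[0,0,0]], yaw=[-0.14,0,0,0,0,0,0,0])

```text
t: 5.7
tool_pos: [0.4865, -0.0685, 0.0672]
ee_rot: [-2.09, -2.342, 0.003]
force: [-0.3, -0.7, -0.0]
opening: 0.019
grasp_force: 58.8
```

```bash
python3 -c "
from h import *
loc();goc(0,-.0071,.0627)"
```

```text
loc x,y-from-stop -0.0009 -0.007
at [ 0.4865 -0.0685  0.0672] yaw 6.51 -> tool shift cm [-0.01  0.09  0.45] yaw cmd 0.11 F [-0.3 -0.7 -0. ] t 5.7
```

In the gap. Lower until it touches the floor, then push toward the stop.

Request:
play_rows(grip=[1,1,1,1], xyz=[[0,0.08,0.3],[0,0,0.1],[0,0,0],[0,0,0]], yaw=[0,0,0,0])

```text
t: 6.03
tool_pos: [0.4892, -0.0686, 0.0664]
ee_rot: [2.09, 2.344, 0.001]
force: [0.2, 0.4, -0.3]
opening: 0.0189
grasp_force: 58.8
```

Request:
play_rows(grip=[1,1,1,1,1], xyz=[[0.1,0,0],[0.1,0,0],[0.1,0,0],[0,0,0],[0,0,0]], yaw=[0,0,0,0,0])

```text
t: 6.45
tool_pos: [0.4885, -0.0657, 0.0657]
ee_rot: [2.091, 2.344, -0.0]
force: [-0.4, -1.3, 0.8]
opening: 0.0191
grasp_force: 58.9
```

```bash
python3 -c "
from h import *
loc();print(r.state()['force'])"
```

```text
loc x,y-from-stop 0.0014 -0.0045
[-0.42225927 -1.28206166  0.76439145]
```

Request:
play_rows(grip=[1,1,1,1,1], xyz=[[0.1,0,0.1],[0.1,0,0.1],[0,0,0.1],[0,0,0],[0,0,0]], yaw=[0,0,0,0,0])

```text
t: 6.87
tool_pos: [0.4888, -0.0651, 0.0632]
ee_rot: [2.09, 2.341, -0.002]
force: [1.2, -10.3, 4.7]
opening: 0.0189
grasp_force: 59.4
```

```bash
python3 -c "
from h import *
loc();print(r.state()['force'])"
```

```text
loc x,y-from-stop 0.0018 -0.0039
[  1.17729001 -10.32005381   4.66006301]
```

Contact with both the stop (10 N) and the floor (5 N), so I'll release and lift straight up.

Request:
play_rows(grip=[4.5,4.5,4.5,4.5,4.5,4.5,4.5,4.5], xyz=[[0,0,0],[0,0,0],[0,0,0],[0,0,-1.5],[0,0,-3],[0,0,-3],[0,0,-3],[0,0,-1]], yaw=[0,0,0,0,0,0,0,0])

```text
t: 7.53
tool_pos: [0.489, -0.0634, 0.1815]
ee_rot: [2.088, 2.342, 0.005]
force: [0.6, -0.1, 0.4]
opening: 0.0449
grasp_force: 0.0
```

```bash
python3 -c "
from h import *
loc()
im,T=snap('wrist','w6');cv2.imwrite('pics/w6c.png',cv2.resize(im[120:300,230:430],None,fx=3,fy=3,interpolation=cv2.INTER_CUBIC))
go(.4954,.2297,.13,-10.3)"
```

```text
loc x,y-from-stop 0.0022 -0.0022
at [ 0.4893 -0.0634  0.1817] yaw 6.56 -> tool shift cm [29.06  3.92  5.16] yaw cmd 16.86 F [-1.   0.2  1.7] t 7.5833
```

View pics/w6c.png

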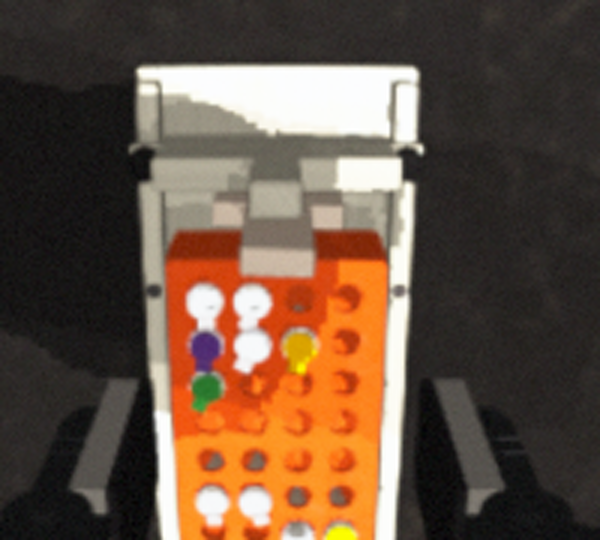

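The first spacer stands in the gap, with its tab top at crop v=248–275 and its plate shoulders at v=196–224, and the rack is undisturbed. Next is spacer b.

Request:
play_rows(grip=[4.5,4.5,4.5,4.5,4.5,4.5,4.5,4.5], xyz=[[3.6,0.5,0],[3.7,0.5,0],[3.7,0.5,0],[3.7,0.5,0],[3.7,0.5,0],[3.7,0.5,0],[3.6,0.5,0],[3.4,0.4,0]], yaw=[0,0,0,0,0,0,0,0])

```text
t: 8.25
tool_pos: [0.4928, 0.2321, 0.1758]
ee_rot: [-2.09, -2.344, 0.002]
force: [0.9, 0.7, 0.0]
opening: 0.0447
grasp_force: 0.0
```

Request:
play_rows(grip=[4.5,4.5,4.5,4.5,4.5,4.5], xyz=[[0,0,1],[0,0,1],[0,0,1],[0,0,1],[0,0,0],[0,0,0]], yaw=[4.2,4.2,4.2,4.2,0,0])

```text
t: 8.75
tool_pos: [0.4928, 0.2298, 0.136]
ee_rot: [-2.408, -2.016, 0.004]
force: [0.3, -0.1, 0.4]
opening: 0.0448
grasp_force: 0.0
```

```bash
python3 -c "
from h import *
T=np.load('pics/w6.npy')
for u,v,z in [(278,248,.094),(278,276,.094),(275,217,.084),(230,196,.05),(230,224,.05),(200,187,.052),(241,262,.094),(314,262,.094)]:
  p=on('wrist',230+(u+.5)/3-.5,120+(v+.5)/3-.5,z,T)[:2];print(u,v,(p@EX-.4767).round(4),(p@EY+.1153).round(4))
go(.4954-.005*np.sin(np.radians(10.3)),.2297-.005*np.cos(np.radians(10.3)),.058,-10.3)
im,T=snap('wrist','w7')
print(proj((.4954,.2297,.088),T))
g=im.sum(2).astype(int); print([int(x) for x in g[190:290:2,325]])"
```

```text
278 248 0.0002 -0.0064
278 276 0.0002 -0.015
275 217 -0.0007 -0.0
230 196 -0.0159 -0.0026
230 224 -0.016 -0.0124
200 187 -0.0257 0.001
241 262 -0.0105 -0.0107
314 262 0.0107 -0.0107
at [0.4928 0.2298 0.136 ] yaw -10.12 -> tool shift cm [-0.46  0.27  7.8 ] yaw cmd 0.18 F [ 0.3 -0.1  0.4] t 8.75
(np.float64(328.6936060695226), np.float64(213.04912998755395))
[459, 453, 453, 450, 447, 450, 455, 448, 503, 687, 704, 696, 698, 694, 474, 430, 431, 391, 274, 253, 243, 242, 262, 357, 429, 431, 431, 423, 425, 437, 383, 356, 362, 356, 355, 375, 445, 451, 472, 463, 488, 464, 446, 452, 465, 453, 461, 458, 455, 455]
```

Request:
play_rows(grip=[4.5,4.5,4.5,4.5,4.5,4.5,4.5], xyz=[[-0.61,0.27,0],[0,0,0],[0,0,3],[0,0,3],[0,0,1.8],[0,0,0],[0,0,0]], yaw=[0,0.18,0,0,0,0,0])

```text
t: 9.38
tool_pos: [0.4949, 0.2232, 0.0594]
ee_rot: [-2.414, -2.01, 0.002]
force: [0.5, 0.5, 1.1]
opening: 0.0454
grasp_force: 0.0
```

Request:
play_rows(grip=[1,1,1,1,1,1], xyz=[[0,0,0],[0,0,0],[0,0,0],[0,0,0],[0,0,0],[0,0,0]], yaw=[0,0,0,0,0,0])

```text
t: 9.88
tool_pos: [0.4962, 0.2241, 0.0616]
ee_rot: [2.414, 2.01, 0.005]
force: [-1.5, 0.2, 5.2]
opening: 0.016
grasp_force: 58.5
```

Request:
play_rows(grip=[1,1,1,1,1,1,1,1], xyz=[[0,0,-1],[0,0,-2],[0,0,-3],[0,0,-3],[0,0,-3],[0,0,-1],[0,0,0],[0,0,0]], yaw=[0,0,0,0,0,0,0,0])

```text
t: 10.55
tool_pos: [0.4955, 0.2236, 0.1897]
ee_rot: [2.414, 2.01, 0.002]
force: [0.7, -0.1, -0.2]
opening: 0.0162
grasp_force: 58.6
```

```bash
python3 -c "
from h import *
im,T=snap('wrist','w8')
g=im.sum(2).astype(int)
for d in (0,.0065): print(proj((T@np.array([d,0,-.0313,1]))[:3],T))
print([int(x) for x in g[230:300,325]])
goc(0,-.035,.18)"
```

```text
(np.float64(325.20734931285705), np.float64(267.62548916746357))
(np.float64(325.1986311569054), np.float64(256.31786689711686))
[441, 450, 450, 438, 453, 444, 453, 449, 442, 446, 441, 448, 447, 448, 522, 583, 604, 614, 609, 613, 616, 614, 611, 619, 616, 611, 608, 606, 559, 498, 444, 462, 617, 680, 690, 685, 689, 688, 682, 681, 677, 626, 451, 204, 167, 169, 177, 163, 175, 172, 170, 172, 175, 184, 178, 169, 165, 170, 170, 186, 204, 215, 204, 194, 210, 194, 200, 207, 198, 213]
at [0.495  0.2234 0.1885] yaw -10.44 -> tool shift cm [-31.52   5.35   0.86] yaw cmd -16.84 F [-0.6  0.4 -2.2] t 10.6
```

```bash
python3 -c "
from h import *
for f in ('w4','w8'):
  g=cv2.imread(f'pics/{f}.png').sum(2).astype(int)
  for c in (296,325,340,352): print(f,c,[int(x) for x in g[196:290:1,c]])
for d,z in ((0,-.0313),(.0045,-.0313),(-.0045,-.0313),(.011,-.0264),(.002,-.0264),(.011,.0176),(.002,.0176)): print(d,z,np.round(proj((np.load('pics/w8.npy')@np.array([d,0,z,1]))[:3],np.load('pics/w8.npy')),1))
"
```

```text
w4 296 [518, 515, 520, 520, 518, 514, 521, 513, 516, 511, 507, 485, 454, 431, 420, 411, 413, 413, 418, 423, 419, 419, 428, 419, 415, 429, 420, 417, 420, 425, 434, 446, 548, 588, 590, 608, 622, 634, 616, 643, 660, 669, 655, 633, 510, 410, 396, 375, 336, 342, 335, 338, 331, 332, 337, 331, 324, 331, 314, 328, 324, 326, 321, 319, 328, 320, 327, 331, 320, 331, 329, 335, 316, 330, 326, 323, 330, 330, 323, 326, 327, 326, 319, 329, 378, 452, 460, 454, 459, 456, 450, 441, 375, 168]
w4 325 [401, 411, 407, 405, 392, 392, 406, 400, 399, 401, 409, 416, 408, 420, 423, 428, 425, 425, 420, 429, 423, 421, 419, 425, 429, 410, 428, 426, 426, 435, 431, 440, 414, 422, 420, 432, 421, 417, 420, 425, 418, 426, 419, 423, 424, 411, 428, 427, 428, 418, 416, 417, 421, 415, 432, 424, 423, 423, 423, 429, 425, 423, 425, 429, 448, 536, 566, 584, 589, 597, 584, 580, 591, 586, 583, 585, 591, 605, 646, 493, 302, 178, 161, 160, 162, 170, 165, 174, 172, 183, 164, 159, 167, 172]
w4 340 [403, 412, 412, 402, 402, 393, 412, 411, 399, 411, 413, 425, 414, 426, 428, 426, 430, 424, 427, 426, 425, 425, 419, 421, 421, 425, 426, 4
[... 2210 characters left out ...]
 143, 147, 156, 177, 191, 190]
w8 352 [124, 136, 127, 125, 140, 244, 328, 372, 411, 403, 436, 438, 445, 440, 449, 442, 456, 468, 537, 632, 686, 687, 689, 690, 698, 697, 697, 688, 693, 641, 490, 236, 171, 177, 166, 178, 172, 179, 165, 180, 171, 169, 177, 187, 171, 166, 175, 198, 254, 320, 344, 348, 337, 341, 352, 345, 342, 351, 343, 344, 339, 341, 340, 344, 339, 340, 345, 345, 346, 346, 337, 347, 335, 345, 346, 330, 346, 353, 336, 349, 348, 338, 339, 349, 401, 473, 483, 471, 406, 307, 224, 177, 144, 64]
0 -0.0313 [325.2 267.6]
0.0045 -0.0313 [325.2 259.8]
-0.0045 -0.0313 [325.2 275.2]
0.011 -0.0264 [325.2 243.9]
0.002 -0.0264 [325.2 259.5]
0.011 0.0176 [325.1 213.7]
0.002 0.0176 [325.1 226.8]
```

Request:
play_rows(grip=[1,1,1,1,1,1,1,1], xyz=[[-3.9,0.67,0],[-3.95,0.67,0],[-3.95,0.67,0],[-3.95,0.67,0],[-3.95,0.67,0],[-3.95,0.67,0],[-3.95,0.67,0],[-3.9,0.66,0]], yaw=[0,0,0,0,0,0,0,0])

```text
t: 11.27
tool_pos: [0.4895, -0.0978, 0.1876]
ee_rot: [-2.413, -2.009, 0.002]
force: [0.4, -0.3, -1.2]
opening: 0.0158
grasp_force: 58.6
```

Request:
play_rows(grip=[1,1,1,1,1,1], xyz=[[0,0,0],[0,0,0],[0,0,0],[0,0,0],[0,0,0],[0,0,0]], yaw=[-4.2,-4.2,-4.2,-4.2,0,0])

```text
t: 11.77
tool_pos: [0.4901, -0.0959, 0.188]
ee_rot: [-2.096, -2.337, 0.002]
force: [-1.3, 0.1, -0.6]
opening: 0.0158
grasp_force: 58.9
```

```bash
python3 -c "
from h import *
loc();goc(0,-.035,.122)"
```

```text
loc x,y-from-stop -0.0003 -0.0346
at [ 0.4901 -0.0959  0.188 ] yaw 6.23 -> tool shift cm [-0.04  0.04  6.6 ] yaw cmd -0.17 F [-1.3  0.1 -0.6] t 11.7667
```

Request:
play_rows(grip=[1,1,1,1,1,1,1], xyz=[[0,0.04,2.5],[0,0,2.5],[0,0,1.5],[0,0,0],[0.5,0,0],[0.4,0,0],[0,0,0]], yaw=[-0.17,0,0,0,0,0,0])

```text
t: 12.35
tool_pos: [0.4906, -0.0863, 0.1257]
ee_rot: [2.09, 2.343, 0.002]
force: [-0.5, -0.1, -1.2]
opening: 0.0161
grasp_force: 58.9
```

Request:
play_rows(grip=[1,1,1,1,1,1], xyz=[[0.2,0,0],[0.2,0,0],[0.1,0,0],[0.1,0,0],[0,0,0],[0,0,0]], yaw=[0,0,0,0,0,0])

```text
t: 12.85
tool_pos: [0.4894, -0.081, 0.1245]
ee_rot: [2.091, 2.344, 0.0]
force: [0.6, -0.0, 0.0]
opening: 0.0156
grasp_force: 58.7
```

```bash
python3 -c "
from h import *
loc();go(*tool()[:3,3],6.4)"
```

```text
loc x,y-from-stop 0.0006 -0.0197
at [ 0.4894 -0.081   0.1245] yaw 6.53 -> tool shift cm [0. 0. 0.] yaw cmd 0.13 F [ 0.6 -0.   0. ] t 12.85
```

Request:
play_rows(grip=[1,1,1,1,1], xyz=[[0.1,0,0],[0.1,0,0],[0,0,0],[0,0,0],[0,0,0]], yaw=[0,0,0,0,0])

```text
t: 13.27
tool_pos: [0.4891, -0.079, 0.1244]
ee_rot: [-2.091, -2.344, 0.0]
force: [-0.0, -0.0, 0.5]
opening: 0.0156
grasp_force: 58.6
```

```bash
python3 -c "
from h import *
loc();print(r.state()['force'])"
```

```text
loc x,y-from-stop 0.0006 -0.0178
[-0.01598981 -0.01137998  0.47522866]
```

Request:
play_rows(grip=[1,1,1,1,1], xyz=[[0.1,0,0],[0.1,0,0],[0,0,0],[0,0,0],[0,0,0]], yaw=[0,0,0,0,0])

```text
t: 13.68
tool_pos: [0.4889, -0.077, 0.1244]
ee_rot: [2.091, 2.344, -0.0]
force: [-0.0, -0.1, -0.6]
opening: 0.0157
grasp_force: 58.6
```

```bash
python3 -c "
from h import *
loc();print(r.state()['force'])
im,T=snap('wrist','w9')
g=im.sum(2).astype(int)
for c in (296,325,352): print(c,[int(x) for x in g[150:270,c]])
n,z=.0,0
for nm,p in dict(tongue_in=(0,0,.084),atop_f=(0,-.009,.094),atop_b=(0,0,.094)).items():
  q=(.4767+p[0])*EX+(-.1153+p[1])*EY;print(nm,proj((q[0],q[1],p[2]),T))
for d in (.011,.002): print(proj((T@np.array([d,0,-.0264,1]))[:3],T))
"
```

```text
loc x,y-from-stop 0.0006 -0.0157
[-0.02412061 -0.12970825 -0.63566623]
296 [754, 754, 755, 754, 756, 750, 737, 733, 727, 645, 457, 398, 325, 295, 283, 293, 285, 289, 283, 286, 297, 352, 405, 421, 416, 420, 411, 411, 407, 387, 390, 394, 394, 396, 371, 405, 483, 510, 511, 493, 448, 425, 419, 429, 425, 430, 424, 433, 430, 403, 312, 229, 171, 174, 202, 261, 291, 299, 293, 300, 304, 307, 295, 300, 301, 310, 307, 303, 310, 357, 429, 468, 467, 467, 466, 465, 484, 549, 549, 537, 543, 534, 543, 725, 741, 732, 725, 733, 731, 697, 609, 463, 303, 230, 228, 229, 246, 246, 240, 250, 248, 241, 247, 247, 245, 250, 245, 248, 241, 249, 251, 243, 253, 246, 237, 242, 241, 239, 240, 241]
325 [755, 755, 756, 756, 756, 756, 755, 755, 756, 755, 755, 730, 500, 337, 301, 325, 333, 316, 321, 320, 300, 311, 307, 314, 314, 310, 314, 319, 310, 322, 387, 595, 691, 682, 481, 428, 426, 416, 431, 436, 426, 414, 425, 408, 416, 401, 343, 322, 316, 315, 323, 391, 447, 465, 470, 467, 468, 473, 458, 472, 469, 456, 436, 361, 292, 300, 305, 311, 305, 301, 303, 305, 299, 301, 303, 303, 306, 306, 301, 308, 294, 302, 304, 306,
[... 430 characters left out ...]
 399, 301, 216, 174, 164, 180, 174, 178, 199, 204, 229, 273, 293, 303, 312, 316, 304, 302, 309, 344, 426, 518, 556, 558, 550, 556, 557, 556, 562, 561, 559, 553, 544, 383, 255, 281, 342, 372, 385, 413, 409, 360, 300, 269, 244, 223, 233, 255, 230, 244, 261, 241, 246, 241, 251, 247, 243, 234, 245, 241, 243, 242, 235, 234, 246, 244, 237, 242, 244, 252, 242]
tongue_in (np.float64(323.95560968832245), np.float64(196.05735134650118))
atop_f (np.float64(323.91269075161074), np.float64(213.03102087320423))
atop_b (np.float64(323.9164710558794), np.float64(200.4062646340339))
(np.float64(324.7588289057453), np.float64(243.80076924748596))
(np.float64(324.7808347054527), np.float64(259.45606566296374))
```

Request:
play_rows(grip=[1,1,1,1,1], xyz=[[-0.2,0,0],[-0.3,0,-0.2],[0,0,0],[0,0,0],[0,0,0]], yaw=[0,0,0,0,0])

```text
t: 14.15
tool_pos: [0.4895, -0.0821, 0.1264]
ee_rot: [2.092, 2.344, 0.0]
force: [-0.5, -0.4, -0.1]
opening: 0.0156
grasp_force: 59.3
```

```bash
cat >> h.py <<'E'
def edges(f,cols,lo=150,hi=275):
    im,T=snap('wrist',f);g=cv2.GaussianBlur(im.astype(np.float32).sum(2),(3,3),0)
    for c in cols:
        d=np.diff(g[lo:hi,c-1:c+2].mean(1));print(c,[(lo+i,int(d[i-1]+d[i]+d[i+1])) for i in range(1,len(d)-1) if abs(d[i])>28 and abs(d[i])>=abs(d[i-1]) and abs(d[i])>abs(d[i+1])])
    return T
E
python3 -c "
from h import *
loc();T=edges('w10',(296,325,352))
for nm,p in dict(tongue_in=(0,0,.084),atop_f=(0,-.009,.094),atop_b=(0,0,.094)).items():
  q=(.4767+p[0])*EX+(-.1153+p[1])*EY;print(nm,proj((q[0],q[1],p[2]),T))
go(*tool()[:3,3],6.4)
"
```

```text
loc x,y-from-stop 0.0006 -0.0208
296 [(155, -396), (163, 210), (166, -97), (178, 87), (194, -208), (197, 92), (215, 116), (227, 185), (234, -356)]
325 [(156, -371), (172, 346), (180, -100), (184, -198), (193, 114), (205, -129), (244, 109), (259, -164)]
352 [(155, -372), (163, 354), (186, -207), (194, -203), (214, 194), (226, -219), (228, 30), (234, -91)]
tongue_in (np.float64(323.92351888396604), np.float64(188.31330960466985))
atop_f (np.float64(323.8824734670239), np.float64(205.00650044061305))
atop_b (np.float64(323.8836144880793), np.float64(192.29342200253384))
at [ 0.4895 -0.082   0.1264] yaw 6.53 -> tool shift cm [0. 0. 0.] yaw cmd 0.13 F [-0.3 -1.1 -0.9] t 14.2
```

Request:
play_rows(grip=[1,1,1,1,1,1], xyz=[[-0.17,0,0],[0,0,2],[0,0,2],[0,0,1.6],[0,0,0],[0,0,0]], yaw=[0,0,0,0,0,0])

```text
t: 14.7
tool_pos: [0.4892, -0.0837, 0.0701]
ee_rot: [-2.091, -2.344, 0.001]
force: [0.0, -0.6, -0.2]
opening: 0.0156
grasp_force: 86.1
```

```bash
python3 -c "
from h import *
loc();T=edges('w11',(296,325,352))
for nm,p in dict(tongue_in=(0,0,.084),atop_f=(0,-.009,.094),atop_b=(0,0,.094)).items():
  q=(.4767+p[0])*EX+(-.1153+p[1])*EY;print(nm,proj((q[0],q[1],p[2]),T))
go(*tool()[:3,3],6.4)
"
```

```text
loc x,y-from-stop 0.0002 -0.0225
296 [(166, -417), (178, 79), (199, 119), (212, -199), (230, 86), (245, 73)]
325 [(166, -412), (193, 343), (198, -221), (213, -78), (224, 109), (239, -102), (245, 103), (260, -126)]
352 [(166, -392), (179, 349), (200, -231), (209, -112)]
tongue_in (np.float64(324.5126239364437), np.float64(213.85379704101638))
atop_f (np.float64(324.4597050521477), np.float64(237.26985644836006))
atop_b (np.float64(324.4711120329188), np.float64(220.80166359317627))
at [ 0.4898 -0.0838  0.0709] yaw 6.53 -> tool shift cm [0. 0. 0.] yaw cmd 0.13 F [ 1.  -0.8 -1.2] t 14.75
```

Request:
play_rows(grip=[1,1,1,1,1,1,1,1], xyz=[[0.1,0,0.1],[0.1,0,0.1],[0.1,0,0.1],[0.1,0,0.1],[0.1,0,0],[0,0,0],[0,0,0],[0,0,0]], yaw=[0,0,0,0,0,0,0,0])

```text
t: 15.42
tool_pos: [0.4907, -0.0811, 0.0684]
ee_rot: [2.089, 2.338, -0.002]
force: [1.5, -13.5, 6.6]
opening: 0.0155
grasp_force: 86.2
```

```bash
python3 -c "
from h import *
loc();T=edges('w12',(296,325,352))
for nm,p in dict(tongue_in=(0,0,.084),atop_f=(0,-.009,.094),atop_b=(0,0,.094)).items():
  q=(.4767+p[0])*EX+(-.1153+p[1])*EY;print(nm,proj((q[0],q[1],p[2]),T))
go(*tool()[:3,3],6.4)
"
```

```text
loc x,y-from-stop 0.0019 -0.02
296 [(165, -295), (169, -120), (183, 99), (200, -94), (206, 138), (219, -231), (234, 87)]
325 [(170, -363), (199, 92), (218, -83), (226, 125), (242, -98), (245, 112), (260, -134), (272, 144)]
352 [(170, -363), (183, 340), (196, -129), (199, -261), (203, 154), (215, -200)]
tongue_in (np.float64(321.19335930442065), np.float64(219.66563336973883))
atop_f (np.float64(321.13491138654814), np.float64(243.4550857622728))
atop_b (np.float64(321.0450227915691), np.float64(227.1102133246666))
at [ 0.4907 -0.0811  0.0684] yaw 6.44 -> tool shift cm [0. 0. 0.] yaw cmd 0.04 F [  2.  -14.    5.9] t 15.4667
```

Request:
play_rows(grip=[2.0,2.4,2.8,3.2,4,4.5,4.5], xyz=[[-0.1,0,0],[0,0,0],[0,0,0],[0,0,0],[0,0,0],[0,0,0],[0,0,0]], yaw=[0,0,0,0,0,0,0])

```text
t: 16.05
tool_pos: [0.4892, -0.0795, 0.0663]
ee_rot: [-2.091, -2.344, -0.0]
force: [0.5, -0.3, 0.4]
opening: 0.0452
grasp_force: 0.0
```

Request:
play_rows(grip=[4.5,4.5,4.5,4.5,4.5,4.5], xyz=[[0,0,-2],[0,0,-2.5],[0,0,-3],[0,0,-3],[0,0,0],[0,0,0]], yaw=[0,0,0,0,0,0])

```text
t: 16.55
tool_pos: [0.4901, -0.0798, 0.173]
ee_rot: [2.089, 2.343, 0.003]
force: [-0.1, -0.3, -0.5]
opening: 0.0449
grasp_force: 0.0
```

```bash
python3 -c "
from h import *
loc();T=edges('w13',(280,290,296,325,352,360,370))
for nm,p in dict(tongue_in=(0,0,.084),atop_b=(0,0,.094),atop_f=(0,-.009,.094),btop_f=(0,-.018,.094),sh_b=(0,-.009,.05),sh_f=(0,-.018,.05),rack=(0,-.0257,.046)).items():
  q=(.4767+p[0])*EX+(-.1153+p[1])*EY;print(nm,proj((q[0],q[1],p[2]),T))
go(.4802,.1502,.12,-10.3)
"
```

```text
loc x,y-from-stop 0.0015 -0.0186
280 [(152, -343), (157, 187), (166, 106), (202, -268), (206, 248), (239, 95), (246, -200)]
290 [(156, 151), (184, -188), (192, 102), (268, 76)]
296 [(156, 224), (174, -70), (183, -186), (192, 98), (201, 382), (213, -89), (217, -292), (231, 114), (234, -147), (267, 105)]
325 [(163, 372), (175, -353), (184, 201), (194, -225), (219, 105), (226, -105), (247, 84)]
352 [(156, 362), (175, -341), (182, 283), (185, -150), (195, 272), (198, -105), (204, -230), (208, 92)]
360 [(151, -314), (156, 356), (168, -190), (178, -216), (182, 306), (185, -111), (191, -209), (206, 85), (208, 79)]
370 [(154, -272), (166, 251)]
tongue_in (np.float64(322.75136890110025), np.float64(176.0850535827912))
atop_b (np.float64(322.70932135790804), np.float64(178.89202748681382))
atop_f (np.float64(322.71497611372035), np.float64(189.47896964734844))
btop_f (np.float64(322.7223244715335), np.float64(199.8656235333045))
sh_b (np.float64(322.8763383424086), np.float64(177.07098444619365))
sh_f (np.float64(322.87942774855486), np.float64(186.0918795460424))
rack (np.float64(322.8949943221628), np.float64(192.54860473787537))
at [ 0.4895 -0.0797  0.1715] yaw 6.53 -> tool shift cm [22.95  1.69  5.15] yaw cmd 16.83 F [ 0.1 -0.1 -0.9] t 16.6
```

```bash
python3 -c "
import cv2;im=cv2.imread('pics/w13.png');cv2.imwrite('pics/w13c.png',cv2.resize(im[135:235,255:395],None,fx=5,fy=5,interpolation=cv2.INTER_CUBIC))"
```

```text
(no output)
```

View pics/w13c.png

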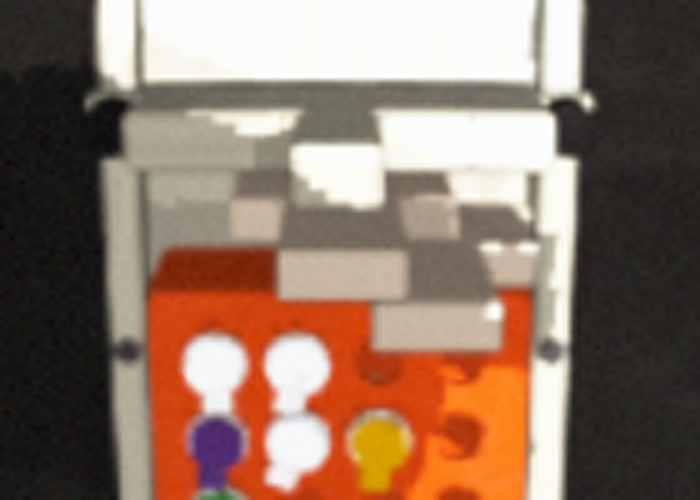

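This view shows that on release spacer b slid about 16 mm to +x (its tab top is at crop (437,328), spacer a's at (343,275)), and that both stand about 5 mm off the stop. I'll centre b by closing the fingers partway around its tab, keeping them on the rack side. I can then press both back with the wedge.

```bash
python3 -c "
from h import *
T=np.load('pics/w13.npy')
for n,u,v,z in [('a',278,250,.094),('a',408,300,.094),('b',372,303,.094),('b',502,352,.094)]:
  p=on('wrist',255+(u+.5)/5-.5,135+(v+.5)/5-.5,z,T)[:2];print(n,(p@EX-.4767).round(4),(p@EY+.1153).round(4))
goc(0,-.028,.066)"
```

```text
a -0.0103 -0.0048
a 0.0112 -0.0134
b 0.0052 -0.0139
b 0.0272 -0.0225
at [ 0.4895 -0.0797  0.1715] yaw 6.53 -> tool shift cm [-0.95 -0.1  10.55] yaw cmd 0.13 F [ 0.1 -0.1 -0.9] t 16.6
```

Request:
play_rows(grip=[8.5,8.5,8.5,8.5,8.5,8.5,8.5,8.5], xyz=[[-0.8,-0.1,0],[0,0,0],[0,0,0],[0,0,3],[0,0,3],[0,0,3],[0,0,1.5],[0,0,0]], yaw=[0.13,0,0,0,0,0,0,0])

```text
t: 17.27
tool_pos: [0.4866, -0.0874, 0.0621]
ee_rot: [-2.09, -2.338, 0.005]
force: [-0.9, 0.6, -0.4]
opening: 0.0851
grasp_force: 0.0
```

```bash
python3 -c "
from h import *
loc();print(r.state()['force'],tool()[2,3])"
```

```text
loc x,y-from-stop -0.0029 -0.0258
[-0.93842507  0.56136781 -0.38912059] 0.062063962840539416
```

Request:
play_rows(grip=[7,6,5,4.5,4,3.5,3,2.8], xyz=[[0,0,0],[0,0,0],[0,0,0],[0,0,0],[0,0,0],[0,0,0],[0,0,0],[0,0,0]], yaw=[0,0,0,0,0,0,0,0])

```text
t: 17.93
tool_pos: [0.4921, -0.0881, 0.0696]
ee_rot: [2.09, 2.338, 0.007]
force: [4.5, 0.4, 12.4]
opening: 0.0283
grasp_force: 6.4
```

Request:
play_rows(grip=[2.6,2.5,2.4,2.3,2.3,2.3], xyz=[[0,0,0],[0,0,0],[0,0,0],[0,0,0],[0,0,0],[0,0,0]], yaw=[0,0,0,0,0,0])

```text
t: 18.43
tool_pos: [0.4926, -0.0881, 0.0703]
ee_rot: [2.089, 2.337, 0.008]
force: [5.3, 0.4, 18.0]
opening: 0.0229
grasp_force: 8.3
```

```bash
python3 -c "
from h import *
loc();print(r.state()['force'],tool()[2,3])
im,T=snap('wrist','w14');g=im.sum(2).astype(int)
def pr(x,y,z):
  q=(.4767+x)*EX+(-.1153+y)*EY;return np.round(proj((q[0],q[1],z),T),1)
print('b exp',pr(-.011,-.0139,.094),pr(.011,-.0225,.094),pr(.011,-.0048,.094),pr(.011,-.0134,.094))
edges('w15',(300,312,325,338,350),170,285)
for v in range(222,276,6): print(v,[int(x) for x in g[v,270:385:3]])
"
```

```text
loc x,y-from-stop 0.003 -0.0272
[ 5.27634203  0.44054504 18.01924543] 0.07025899237683596
b exp [297.6 237.6] [340.5 252.4] [341.2 220.9] [340.9 236.6]
300 [(171, 355), (178, -287), (199, 106), (211, -212), (227, 94), (241, 189), (244, -421)]
312 [(184, 353), (195, -275), (204, -94), (227, 100), (242, 191), (244, -27), (247, 112), (253, -323), (259, 263), (274, -357)]
325 [(184, 346), (200, -236), (204, -153), (227, 100), (242, -92), (245, 100), (259, -80)]
338 [(171, 357), (189, -278), (199, 82), (226, 96), (242, -85), (245, 98)]
350 [(171, 350), (189, -263), (199, 124), (211, -133), (244, -186)]
222 [148, 162, 161, 178, 167, 160, 149, 162, 161, 171, 292, 318, 316, 319, 320, 324, 332, 311, 318, 323, 319, 321, 330, 321, 302, 310, 298, 301, 310, 340, 513, 525, 513, 520, 510, 235, 476, 485, 428]
228 [282, 282, 281, 278, 286, 276, 280, 280, 276, 293, 425, 433, 439, 434, 438, 433, 435, 439, 434, 444, 429, 440, 436, 423, 277, 303, 308, 300, 308, 307, 294, 296, 292, 305, 310, 314, 483, 485, 423]
234 [266, 285, 284, 237, 234, 259, 271, 283, 264, 287, 404, 428, 433, 428, 436, 434, 435, 435, 
[... 564 characters left out ...]
7, 718, 730, 705, 329, 365, 494, 462, 451, 435, 433, 431, 429, 427, 433, 138, 34, 219, 221, 228, 269, 389, 388, 396, 679, 738, 721, 164]
258 [281, 217, 50, 54, 43, 132, 218, 234, 231, 78, 57, 452, 563, 462, 285, 252, 364, 497, 493, 498, 496, 497, 495, 436, 420, 420, 125, 37, 139, 227, 215, 224, 65, 58, 34, 136, 726, 701, 99]
264 [272, 74, 69, 61, 60, 218, 234, 225, 207, 36, 27, 521, 730, 731, 727, 586, 295, 231, 514, 356, 357, 351, 350, 588, 280, 266, 68, 45, 76, 224, 231, 234, 182, 72, 73, 64, 266, 702, 99]
270 [123, 33, 55, 54, 91, 227, 227, 224, 146, 34, 37, 414, 731, 732, 732, 700, 263, 283, 444, 353, 350, 358, 361, 374, 269, 266, 57, 29, 57, 215, 230, 227, 220, 75, 48, 27, 57, 211, 104]
```

```bash
python3 -c "
from h import *
g=cv2.imread('pics/w15.png').astype(int)
for v in range(186,290,2):
  print(v,''.join('o' if (p[2]-p[0]>60) else ' .:-=+*#%@'[min(9,p.sum()//77)] for p in g[v,264:384]))
"
```

```text
186 =+==+===+==+============+=====+==+=====+*#%%%%%%%@@%%%%%@%%%%%%%%%%%#*%%@@@@@@@@@@@@@@@@@@@@@@@@@@@@@@@@@@@@@@@@@@@@@@@@
188 =======================================*%%%@@@@@@@@@@@@@@@@@@@@@@@@@%*#%%%%%%%%%%%#%%%%%%%#%%##%%%@@@@@@@@@@@@@%%@@@@@@@
190 ==++++++++++++++++++++++++==---=-----==+#%@@@@@@@@@@@@@@@@@@@@@@@@@@%+=++==============+++*%@@@@@@@@@@@@@@@@#*+==+#@@@@@
192 -++**+******************++=-=---=----=--=*@@@@@@@@@@@@@@@@@@@@@@@@@@%+=--================+%@@@@@@@@@@@@@@@@@#+=--+%@@@@@
194 -=*******+++++++++++*+*++=----------=---=*%%@@@@@@@@@@@@@@@@@@@@@@@@%+==----=-===========*%@@@@@@@@@@@@@@@@@#+=--+%@@@@@
196 -=+++++++++++++++++++++===------=---=======+*##***###@@@@@@@@@@@@@@%%+=--=--=--=--==============********#%@@#+=--*%@@@@@
198 --=++++++=++++++++++++====--==-----==--=====++++++++*%@@@@@@@@@@@@@%#+=-==----====--=-===-=-=============+#@@%=--*%@@@@@
200 --++++++++++++++++++++=++++++++++++++++=====+=+++++++++++#%@@%@@@@@%#+====+++++++++++++++++=-=============+%@%=--**%@@@@
202 --=++++++++++++++=++++=++++++++++++++++====++===++++==++++++++*%%@%%%+=--=+++++++++++++***+=====
[... 4677 characters left out ...]
::::::.        .+@@%ooooooooooooooooooooooooooooooooooooooooo         .::-:::-:-:::.             
280 *+=.            .::---------:.         :oooooooooooooooooooooooooooooooooooooooooooo          :----------:.             
282 =-.               ...:--====-.         ooooooooooooooooooooooooooooooooooooooooooooo.        .--====-:...               
284                        .:-==-.        .oooooooooooooooooooooooooooooooooooooooooooooo        .--=-:.                    
286                         .:-==:         oooooooooooooooooooooooooooooooooooooooooooooo        .-=-:.                     
288                          .:--.        ooooooooooooooooooooooooooooooooooooooooooooooo        .--::
```

```bash
python3 -c "
from h import *
T=np.load('pics/w15.npy')
for p in [(.011,.0115,0),(.011,-.0115,0),(-.011,.0115,0),(.011,.0115,-.013),(.011,.0115,-.024)]: print(p,np.round(proj((T@np.append(p,1))[:3],T),1))
for u,v in [(319,245.5),(319,259.5),(360,245)]:
  p=on('wrist',u,v,.094,T)[:2];print('b',u,v,(p@EX-.4767).round(4),(p@EY+.1153).round(4))
for u,v in [(300,227),(341,242)]:
  p=on('wrist',u,v,.094,T)[:2];print('a',u,v,(p@EX-.4767).round(4),(p@EY+.1153).round(4))
for u,v in [(357,216),(374,227)]:
  p=on('wrist',u,v,.05,T)[:2];print('b sh',u,v,(p@EX-.4767).round(4),(p@EY+.1153).round(4))
for u,v in [(286,200),(302,212)]:
  p=on('wrist',u,v,.05,T)[:2];print('a sh',u,v,(p@EX-.4767).round(4),(p@EY+.1153).round(4))
print(tool())
"
```

```text
(0.011, 0.0115, 0) [344.5 224. ]
(0.011, -0.0115, 0) [305.  224.1]
(-0.011, 0.0115, 0) [343.7 257.3]
(0.011, 0.0115, -0.013) [345.9 233. ]
(0.011, 0.0115, -0.024) [347.3 241.7]
b 319 245.5 -0.0001 -0.0184
b 319 259.5 -0.0002 -0.0266
b 360 245 0.021 -0.0183
a 300 227 -0.0096 -0.008
a 341 242 0.0111 -0.0165
b sh 357 216 0.0241 -0.019
b sh 374 227 0.0358 -0.0269
a sh 286 200 -0.0215 -0.0079
a sh 302 212 -0.0114 -0.016
[[-0.11153157  0.99371931  0.00909078  0.49263083]
 [ 0.99375882  0.11154534 -0.00102086 -0.08816969]
 [-0.00202848  0.00892018 -0.99995816  0.07030124]
 [ 0.          0.          0.          1.        ]]
```

Request:
play_rows(grip=[2.3,2.3,2.3,2.3,2.3], xyz=[[0,0,-0.6],[0,0,-0.8],[0,0,-1.2],[0,0,0],[0,0,0]], yaw=[0,0,0,0,0])

```text
t: 18.95
tool_pos: [0.4896, -0.0879, 0.0932]
ee_rot: [2.093, 2.341, 0.001]
force: [-0.7, 0.3, -0.8]
opening: 0.0232
grasp_force: 0.0
```

```bash
cat >> h.py <<'E'
def asc(f,r0,r1,c0,c1,dr=2,dc=1):
    im,T=snap('wrist',f);g=im.astype(int)
    for v in range(r0,r1,dr): print(v,''.join('o' if (p[2]-p[0]>60) else ' .:-=+*#%@'[min(9,p.sum()//77)] for p in g[v,c0:c1:dc]))
    return T
def px(T,u,v,z):
    p=on('wrist',u,v,z,T)[:2];return (p@EX-.4767).round(4),(p@EY+.1153).round(4)
E
python3 -c "
from h import *
loc();print(r.state()['force'],tool()[2,3]);asc('w16',166,270,264,384)"
```

```text
loc x,y-from-stop 0.0 -0.0266
[-0.69228988  0.34631786 -0.76332239] 0.0931631425022703
166  .-=========++**###**###%%%%%%%%%%%%%%%%%%%%%#%%%*==--=------------====*%%%%%%%%%%%%%%%%%%%%%%%%##%%%%%%%%%%%%%%%%%%%%*:
168 .:==++++++++++++%%%%%@@@@@@@@@@@@@@@@@@@@@@@@@@@*=------====-----==--==+%@@@@@@@@@@@@@@@@@@@@@@@@@@@@@@@@@@@@@@@@@@@@@%-
170  :=++++++++++++++++*#########%%@@@@@@@@@@@@@@%%#+--=-=-=-==-----==-==--+#@@@@@@@@@@@@@@@@@@@@@@@@@@@@@@@@@@@@@@@@@@@@@%-
172  :==+===++++==+++++==++==+==++++*%@@@@@@@@@@%***=----==-----=-------=-==*@@@@@@@@@@@@@@@@@@@@@@@@@@@@@@@@@@@@@@@@@@@@@%-
174  :====+========================+++****#%%@@%#+++=-===---=========---==-=*%@@@@@@@@@@@@@@@@@@@@@@@@@@@@@@@@@@@@@@@@@@@@%-
176 .:======================================++++====*##%%##%#####%%%########*#%@@@@@@@@@@@@@@@@@@@@@@@@@@@@@@@@@@@@@@@@@@@%=
178 ++======+=+=+===+=+==========+=+=+====+=====+=+#%@@@@@@@@@@@@@@@@@@@@@@@%#%@@@@@@@@@@@@@@@@@@@@@@@@@@@@@@@@@@@@@@@@@@@@@
180 *+============================================+#@@@@@@@@@@@@@@@@@@@@@@@@%*%%%%%%%@@@@@%%%%%%%%%%%%@@@@@@@@@@@@@@@@@@@@@@
182 +**+++==-
[... 4786 characters left out ...]
@@@@@@@@@%#oooooooooooooooooooooooooooo      .::::-:::::.        .:=#@@@+:.
260    .-+**=:          .:::::-:-:::.      ooo%@@@@@@%#ooooooooooooooooooooooooooooooooo      .:::--::::::          .=#@%+..
262  . .-+*+-.          .::::::--:::.      ooo%@@@@@%ooooooooooooooooooooooooooooooooooo.     .:::::::::::.          .+%#-..
264   ..-++=:.   .  .   :::::-::--::.      oooooo##%oooooooooooooooooooooooooooooooooooo       .::-:::-:-::.     .   .-++-..
266 .  .:+=-.          .::-----::::.       ooooooooooooooooooooooooooooooooooooooooooooo.      .:-:::-::-::.           .-...
268  . .:=-.          .:::-::-:::::.       ooooooooooooooooooooooooooooooooooooooooooooo       .::-::-::::::            ....
```

```bash
python3 -c "
from h import *
T=np.load('pics/w16.npy')
for n,u,v,z in [('a',307,211,.094),('a',343.5,224,.094),('b',336,226,.094),('b',371.5,239,.094),('b sh',363,202.5,.05),('b sh',378,213,.05),('a sh',296,190,.05),('a sh',308,201,.05),('a shR',340,190,.05),('rack',276,210,.046)]: print(n,px(T,u,v,z))
for d in (.011,.008,.004,0,-.004):
  print(d,[np.round(proj((T@np.array([d,.014,z,1]))[:3],T),1).tolist() for z in (0,-.005,-.013,-.02)])
"
```

```text
a (np.float64(-0.0101), np.float64(-0.0072))
a (np.float64(0.0109), np.float64(-0.0152))
b (np.float64(0.0065), np.float64(-0.0165))
b (np.float64(0.0278), np.float64(-0.025))
b sh (np.float64(0.0275), np.float64(-0.0166))
b sh (np.float64(0.0389), np.float64(-0.0247))
a sh (np.float64(-0.0203), np.float64(-0.0072))
a sh (np.float64(-0.0119), np.float64(-0.0154))
a shR (np.float64(0.0108), np.float64(-0.0073))
rack (np.float64(-0.036), np.float64(-0.0236))
0.011 [[348.8, 224.0], [349.4, 227.3], [350.5, 233.0], [351.5, 238.4]]
0.008 [[348.6, 228.8], [349.3, 232.2], [350.3, 238.0], [351.3, 243.5]]
0.004 [[348.5, 235.0], [349.1, 238.5], [350.1, 244.5], [351.1, 250.3]]
0 [[348.3, 241.1], [348.9, 244.7], [349.9, 251.0], [350.8, 256.9]]
-0.004 [[348.1, 247.1], [348.7, 250.8], [349.7, 257.3], [350.6, 263.3]]
```

Request:
play_rows(grip=[2.3,0,0,0,0,0,0,0], xyz=[[0,0,-2],[0,0,-1],[0,2.4,0],[0.36,2.4,0],[0,0,0],[0,0,2.5],[0,0,2.5],[0,0,1.3]], yaw=[0,0,0,0,0,0,0,0])

```text
t: 19.67
tool_pos: [0.5352, -0.0787, 0.0565]
ee_rot: [-2.092, -2.34, 0.003]
force: [-0.3, -0.7, 0.0]
opening: 0.0002
grasp_force: 0.0
```

Request:
play_rows(grip=[0,0,0,0,0,0], xyz=[[0,0,0],[0,0,0],[0,-0.2,0],[0,-0.2,0],[0,0,0],[0,0,0]], yaw=[0,0,0,0,0,0])

```text
t: 20.17
tool_pos: [0.5328, -0.0794, 0.0604]
ee_rot: [2.093, 2.341, 0.001]
force: [-0.1, 0.2, 0.9]
opening: 0.0
grasp_force: 0.0
```

```bash
python3 -c "
from h import *
loc();print(r.state()['force'],tool()[2,3],r.state()['opening']);asc('w17',190,290,264,404)"
```

```text
loc x,y-from-stop 0.044 -0.023
[-0.07745953  0.19782238  0.94291061] 0.06042642358119815 3.0994907646717756e-05
190 =++++++++++++++++++++++++++++++++++++++++++++++++++++++=:        . .. .                      ...............................................
192 =+++++++++++++++++++++++++++++++++++++++++++++++++++++==-:.       ....:.                     ...............................................
194 ===+++++++++++++++++++++++++++++++++++++++++++++++++++=====--::.::-==::.                     ...............................................
196 -=++++++++++++++++++++++++++++++++++++++++++++++++++++=====++++++++++::.                     ...............................................
198 ==+++++++++++++++++++++++++++++++++++++++++++++++++++======+++++++++=-:.                     ...............................................
200 -====================================================++++==++++++++++::.                    ................................................
202 ============-==============-----=+++++++++++++++++++**+++=+********+=::..       .            .. .    ..........  .
[... 5561 characters left out ...]
oooooooooo.             .::----------:       ::--------:::.              ...............................................
282 oooooooooooooooooooooooooooooo                 ..::-=====-.     .:-====-::..                  ..............................................
284 ooooooooooooooooooooooooooooo.                     ..:-==-.     .:-==-..                       .............................................
286 ooooooooooooooooooooooooooo                           .:--..    .:--.                            ...........................................
288 ooooooooooooooooooooooooo.                             .::.     .::.                              ..............................         ...
```

Request:
play_rows(grip=[0,0,0,0,0,0,0], xyz=[[0,-0.4,0],[0,-0.4,0],[0,-0.3,0],[0,-0.3,0],[0,-0.2,0],[0,0,0],[0,0,0]], yaw=[0,0,0,0,0,0,0])

```text
t: 20.8
tool_pos: [0.5165, -0.0811, 0.0594]
ee_rot: [2.094, 2.342, 0.0]
force: [-0.7, -1.2, -0.3]
opening: -0.0003
grasp_force: 0.0
```

```bash
python3 -c "
from h import *
loc();print(r.state()['force'],tool()[2,3],r.state()['opening']);asc('w18',206,276,264,384)"
```

```text
loc x,y-from-stop 0.0276 -0.0229
[-0.65753733 -1.16793725 -0.31479638] 0.059445227544192465 -0.00032002484850288663
206 +++++++++++++++++===-:----=---======-===============--=+++++++++++++++++++**++++==+********+=:                          
208 +++++++++++++++++===-::--=======-===========-======---====================++++++-=+********+=:.    .                    
210 +++++++++++++++++===--:--=-==--===-=================---=-=-=--==-==-=-======+**+-=+********+-:.                         
212 +++++++++++++++++===----=====-==-==++++++++++++++++==--===============-==-==+**+-=+********+-:                          
214 ++++++++++++++++++==----=====--==-=++*++++++++++++++=--===-============-==-=+**+-=+********+-.          .               
216 ++++++++++++++++++==---==-====----=+++++++++++++++++=---=-===-==-===-=======+**+-=+********+-.                          
218 ++++++++++++++++++==--=======-=---=+++++++++++++++++==--========-=-====-=--=++++==+********+-.                      .   
220 ====================-=====--==----=+++++++++++++++++========-========-==--==+*++-=+********+-..          
[... 2690 characters left out ...]
 .:---:-----:.     .:-------:-::.             .............................
266 +++++++++++++++++++++++++++++++=:            .::-::------:.     .::----:----:.             .............................
268 +++++++++++++++++++++++++++++++-.            .::---------:.      :--:------::.             .............................
270 +++++++++++++++++++++++++++++++-.            .::-::------:.     .:-:----:-:-:.             .............................
272 ++++++++++++++++++++++++++++++=:.            .::-:--:---::       ::-::----::-.              ............................
274 +******+++++++++++++++++++++++-.             .:---------::       ::------:---..             ............................
```

```bash
python3 -c "
from h import *
T=np.load('pics/w18.npy')
for n,u,v,z in [('b R back',294,261.5,.094),('a R back',290,241.5,.094),('a R front',290,258,.094),('b sh',332,230,.05),('b sh',315,241,.05),('a sh',316,212,.05),('a sh',316,224,.05)]: print(n,px(T,u,v,z))
"
```

```text
b R back (np.float64(0.0125), np.float64(-0.0177))
a R back (np.float64(0.0111), np.float64(-0.0068))
a R front (np.float64(0.0106), np.float64(-0.0157))
b sh (np.float64(0.032), np.float64(-0.0197))
b sh (np.float64(0.0214), np.float64(-0.0272))
a sh (np.float64(0.0222), np.float64(-0.0078))
a sh (np.float64(0.0222), np.float64(-0.0157))
```

Request:
play_rows(grip=[0,0,0,0,0], xyz=[[0,0.8,0],[0,0.8,0],[0,0,0],[0,0,0],[0,0,0]], yaw=[0,0,0,0,0])

```text
t: 21.27
tool_pos: [0.5325, -0.0792, 0.0591]
ee_rot: [-2.093, -2.342, 0.001]
force: [1.3, 0.3, -0.0]
opening: 0.0
grasp_force: 0.0
```

```bash
python3 -c "
from h import *
loc();print(r.state()['force'],tool()[2,3]);asc('w19',206,284,234,354)"
```

```text
loc x,y-from-stop 0.0437 -0.0228
[ 1.3070506   0.2512145  -0.02579763] 0.0591281376953976
206 ++++++++++++++++==-::--:::----=-================--=====-------=====================+++++=+********+-::.                 
208 ++++++++++++++++==--::::---====-===-=-===========-======-------=======--==============++=+********+-::.                 
210 ++++++++++++++++==--::::--=-===========================------==-===-========-===-=-==+*+=+********+-::.         .       
212 +++++++++++++++++==--:----====-=-======++++++++++++++++=-----==================-====-+**=+********+-::.                 
214 ++++++++++++++++===------====-======--=+++++++++++++++++----===-=============-======-+++=+********+--:.                 
216 ++++++++++++++++===---=-=----=-====---=+++++++++++++++++---=====--==========-====-=--=++=+********+==-.                 
218 ++++++++++++++++===--=============-----+++++++++++++++++-----=-================--==--+*+=+********+++-.              . .
220 ===================-============-------+++*+++++++++++++---=======================---+*+=+********+=+-.                 
222 =====-
[... 3149 characters left out ...]
+++++***********++++++++++++++-.             .:---------::.      ::----:----:.            
274 ooooooo#%%%@@@%%##*+**+ooooooo+*+oooooo*******************++-.            ..::-------:::       .:---------::.           
276 =ooooo#@@@@@@@@@@@@%%#*ooooooooooooooooooooo*#+oooooooooooooo              .:--::-----::       .:---------::.           
278 +ooooo%@@@@@@@@@@@@@%%%#ooooooooooooooooooooo#%+ooooooooooooo.            .:--:-------::       .:---------::.           
280 *ooooo%@@@@@@@@@@@@@@%%%oooooooooooooooooooooo@ooooooooooooo.             .:::---------:.      :---------:::.           
282 ooooooo@@@@@@@@@@@@@@@%#oooooooooooooooooooooo#oooooooooooo.                 ..::-=====-.     .:-====-::.
```

Two findings. Pushing b's tab sideways only tips it, so b stays at x≈+16 mm, which is acceptable. Both feet also lag behind the stop, so I'll press them back with the closed fingers held low.

Request:
play_rows(grip=[0,0,0,0,0,0,0,0], xyz=[[0,0,-2.5],[0,0,-2.5],[-2.5,-1.5,0],[0,-1.4,0],[0,0,0],[0,0,2.5],[0,0,2.5],[0,0,0]], yaw=[0,0,0,0,0,0,0,0])

```text
t: 21.98
tool_pos: [0.5043, -0.1066, 0.0549]
ee_rot: [-2.09, -2.338, 0.005]
force: [-1.3, 0.2, -1.9]
opening: 0.0
grasp_force: 0.0
```

Request:
play_rows(grip=[0,0,0,0,0,0], xyz=[[0.4,0,0.2],[0.4,0,0],[0.4,0,0],[0.2,0,0],[0,0,0],[0,0,0]], yaw=[0,0,0,0,0,0])

```text
t: 22.48
tool_pos: [0.5053, -0.0933, 0.0581]
ee_rot: [2.093, 2.342, 0.001]
force: [-0.0, -0.3, -0.6]
opening: 0.0003
grasp_force: 0.0
```

```bash
python3 -c "
from h import *
loc();print(r.state()['force'],tool()[2,3],r.state()['t'])"
```

```text
loc x,y-from-stop 0.015 -0.0338
[-0.04554435 -0.26044475 -0.59821316] 0.058123084223960696 22.4833
```

Request:
play_rows(grip=[0,0,0,0,0,0], xyz=[[0.2,0,0],[0.2,0,0],[0.2,0,0],[0,0,0],[0,0,0],[0,0,0]], yaw=[0,0,0,0,0,0])

```text
t: 22.98
tool_pos: [0.5052, -0.0888, 0.058]
ee_rot: [2.093, 2.338, -0.001]
force: [3.3, -7.7, 0.7]
opening: 0.0001
grasp_force: 4.0
```

```bash
python3 -c "
from h import *
loc();print(r.state()['force'],tool()[2,3],r.state()['t']);asc('w20',196,262,284,374)"
```

```text
loc x,y-from-stop 0.0155 -0.0293
[ 3.30819282 -7.72313732  0.66049274] 0.05797273319441006 22.9833
196 ++++++++++++++%@@@@@@%%*=---------==+=++++++++++**%%#+=+==++=================--*%@@@@@@@@%
198 +++++++++++++++++++++===----------=++++++*++++++*@@@%=----------------------=--+%@@@@@@@@#
200 +++=++++++++=+++++++===-----------=++++++++++*+++***+--------------------------=*@@@@@@@@#
202 ++=+=+=+++++++==+++++===-----------+++++++++++++++++=--------------------------=*@@@@@@@@#
204 ++++==+++++=+++++==++===-----------=+++++++++++++++++=-------------------------=*@@@@@@@@#
206 =++++==++=++=++++=======-----------=+++++++++++++++++=-------------------------=*@@@@@@@@#
208 =======================------------=+++++++++++++++==-----------================*%@@@@@@@*
210 ------------------------------------=--------------------------=++++++++++++++++++***#@@%*
212 ---------------------------------------------------------------==++++++++++++++++++*****+-
214 ----------------------------------------------------------------=++++++++++++++++++****++-
216 =-============++++++++++++++++=----------------
[... 1433 characters left out ...]
+++++++++++++=ooooooooo+***%%@@%=..
248 @@@@@@@@@%#***oooooooooo=++++++++++++++++++++++++============ooooooooooooooooo+*%@@@@@#-..
250 @@@@@@@#*+++**ooooooooooooo-----------::.....:-::::::::oooooooooooooooooooooo+%@@@@@@@#-..
252 @@@@@%#++++*##oooooooooooooo--::::::-:.     .::::::::::oooooooooooooooooooooo#%@@@@@@@#:..
254 @@@@%#**##%@@%ooooooooooooo::::-::::::.     .::::-:--::::oooo.ooooooooooooooo%@@@@@@@@#:..
256 @@@@@@@@@@@@%oooo.        .::::::-::::.     .:::::::::::.         .oooooooooo%@@@@@@@@#:..
258 @@@@@@@@@@@%ooo           .:::::::::::.     .::::::::-::.           ooooooooo%@@@@@@@@#:..
260 %%%@%@%%%ooooo.           .:::::::--::       :-::::::-::.            oooooooo%@@@@@@@%*:..
```

```bash
python3 -c "
from h import *
T=np.load('pics/w20.npy')
for n,u,v,z in [('bL',308,233.5,.094),('bR',352,231.5,.094),('b front',308,248.5,.094),('b front',345,247.5,.094),('a back',300,216.5,.094),('a front',300,233,.094),('b sh',352,209.5,.05),('b sh',365,222,.05),('a shR',322,209,.05),('a',325,196,.05)]: print(n,px(T,u,v,z))
"
```

```text
bL (np.float64(0.0077), np.float64(-0.0082))
bR (np.float64(0.028), np.float64(-0.0073))
b front (np.float64(0.0075), np.float64(-0.016))
b front (np.float64(0.025), np.float64(-0.0155))
a back (np.float64(0.0042), np.float64(0.0002))
a front (np.float64(0.004), np.float64(-0.008))
b sh (np.float64(0.0319), np.float64(-0.0122))
b sh (np.float64(0.0401), np.float64(-0.0203))
a shR (np.float64(0.0139), np.float64(-0.0118))
a (np.float64(0.0157), np.float64(-0.0036))
```

Request:
play_rows(grip=[0,0,0,0,0], xyz=[[0.15,0,0],[0.15,0,0],[0,0,0],[0,0,0],[0,0,0]], yaw=[0,0,0,0,0])

```text
t: 23.45
tool_pos: [0.5058, -0.0878, 0.0582]
ee_rot: [2.092, 2.334, -0.004]
force: [7.2, -17.7, -2.6]
opening: -0.0
grasp_force: 9.5
```

```bash
python3 -c "
from h import *
loc();asc('w21',186,256,284,374)"
```

```text
loc x,y-from-stop 0.0161 -0.0283
186 --------=--------=--------====*#%%%%%%%%%@@@@@@@@@@@@@@@@@@@@@@@@@@@@@@@@@@@@@@@@@#+--:.:.
188 --=-=========-==-===------====++++++++++%%@@@@@@@@@@@@@@@@@@@@@@@@@@@@@@@@@@@@@@@@%@@@%%%*
190 ++++++++++++*#######*+----=+++=======+++#%%@@@%@@@@@@@@@@@@@@@@@@@@@@@@@@@@@@@@@@@%@@@@@@*
192 ++++++++++++******@@@%+----===================*%%%####%%%%%%%%%%%%%%%%########%%%%@@@@@@%*
194 +++++++++++++++++#@@%#+-:---------------------===+++++++++++++++++++++++++++--=#@@@@@@@@%+
196 +++++++++++++++++*#**+-::--------=====+++=++++++*@%*=========-==----------==--=+#@@@@@@@#+
198 ++++++++++++++++++++==----------=++++++++*++++++**+=--------------------------=+#@@@@@@@#=
200 +++++++++++++++++++===-----------=+++++++*+++++++++=--------------------------=#@@@@@@@@#=
202 ==+++++++++++++++++===-----------=+++++++++++++++++=--------------------------=#@@@@@@@@*-
204 +=+=++++++++=+++++++==------------++++++++++++++++++=-------------------------=#@@@@@@@@*-
206 ++==+++++++++=+++=+====-----------++++++++++++++++++=------------------------==+%@@@@@@@*:
208 ++++==++++=+++++++
[... 1557 characters left out ...]
+++++++++++++=oooooooo+=-::::-==...
242 ooooooooooooooooooooooo=++++++++++++++++++++++++++++++++++++++++++++=oooooooo--::::::--...
244 +****++=ooooooooooooooo=++++++++++++++++++++++++++++++++++++++++++++=oooooooo=-:::::-**:..
246 ##########+ooooooooooooo+++++++++++++++++++++++++++++++++++++++++++oooooooooo++++**%%%+:..
248 @@@@@@@@%###oooooooooooo=+++++++++++++++++++++++========ooooooooooooooooooooo+#%%@@@@%=...
250 @@@@@@@%*++*#oooooooooooo=+++======---:::::..:--::::::-oooooooooooooooooooooo*@@@@@@@#=...
252 @@@@@%#*++++#*oooooooooooooo----:-:-::.      ::::::::-:oooooooooooooooooooooo%@@@@@@@#-...
254 @@@@%*++**#%%ooooooooo.oooo:::::-:::-:.     .::::::::::::oooo.ooooooooooooooo@@@@@@@@*:...
```

Request:
play_rows(grip=[0,0,0,0,0,0,0,0], xyz=[[-1.0,0,0],[-0.5,0,-2],[0,0,-3],[0,0,-3],[0,0,-3],[0,0,0],[0,0,0],[0,0,0]], yaw=[0,0,0,0,0,0,0,0])

```text
t: 24.17
tool_pos: [0.5054, -0.0994, 0.1668]
ee_rot: [-2.094, -2.341, 0.0]
force: [-1.4, 0.5, -0.2]
opening: -0.0002
grasp_force: 0.0
```

```bash
python3 -c "
from h import *
loc();T=asc('w22',140,212,264,384)
go(.4804,.1508,.13,-10.3)"
```

```text
loc x,y-from-stop 0.0145 -0.0398
140 =%@@@@@@@@@@@@@@@@@@@@@@@@@@@@@@@%%%@@@@@@@@@@@@@@@%=*@@@@@@@@@@@@@@@@@@@@@@@@@@@@@@@@@@@%-.............................
142 -#@@@@@@@@@@@@@@@@@@@@@@@@@@@@@@%%@@@@@@@@@@@@@@@@@@+#@@@@@@@@@@@@@@@@@@@@@@@@@@@@@@@@@@@%-.............................
144 -#%@@@@@@@@@@@@@@@@@@@@@@@@@@@@@%%@@@@@@@@@@@@@@@@@%*#@@@@@@@@@@@@@@@@@@@@@@@@@@@@@@@@@@@%-......:......................
146 +%@@@@@@@@@@@@@@@@@@@@@@@@@@@@@@@@@@@@@@@@@@@@@@@@@%**%@@@@@@@@@@@@@@@@@@@@@@@@@@@@@@@@@@@%####*-:......................
148 @@@@%%%%%%%%@@@@@@@@@@@@%%%@@@@@%@@@@@@@@@@@@@@@@@@%*#@@@@%%%%%%%###%%@@@@@@@@@@@@@@@@@%@@@@@@@@=:......................
150 %%%@%*==****#########@@@@@@@@@@@@@@@@@@@@@@@@@@@@@@@*+++++==========+#@@@@@@@@@@@@@@@@#+%@@@@@@%=:......................
152 *****=-=************#%%%%##%%#***#%@@@@@@@@@@@@@@@@%+================+%@@@@@@@@@@@@@@@%+%@@@@@@%=:......................
154 *****=-=*****************++=========+====================++*#%%#%%%%@@%@@@@@@@@@@@@@@@#+%@@@@@@%=:......................
156 *****+-=*****************+===============================+#@@@@
[... 2848 characters left out ...]
@@@@@%#*ooooooooooooooooooooooooooooooooooooooooooo=*****+=.........................
204 :=*****+ooooooo*=--:------+*oooo%@@@@@@@@@@%ooooooooooooooooooooooooooooooooooooooooooo+#%%#*+-.........................
206 .=*****+ooooooo+=--:-------+oooo@@@@@@@@@@@@#oooooooooooooooooooooooooooooooooooooooooo*%@@@#+-.........................
208 .-*****+oooooooo----------=ooooo%@@@@@@@@@@@ooooooooooooooooooooooooooooooooooooooooooo*%@@@@%=.........................
210 .-+****+ooooooooo--------=ooooooo%@@@@@@@@@oooooooooooooooooooooooooooooooooooooooooooo%@@@@@%-.........................
at [ 0.5051 -0.0993  0.1662] yaw 6.4 -> tool shift cm [25.13  0.34  3.64] yaw cmd 16.7 F [-0.7  0.3  0. ] t 24.2167
```

```bash
python3 -c "
from h import *
T=np.load('pics/w22.npy')
for n,u,v,z in [('aL back',297,166.5,.094),('aR back',321,163.5,.094),('a front L',296,175.5,.094),('bL back',319,175.5,.094),('bR back',342,173,.094),('bL front',319,184.5,.094),('bR front',341,183.5,.094),('b sh back',348,161.8,.05),('b sh front',350,171.5,.05),('bsh right',357,166,.05),('a sh left back',292,159,.05),('a sh right back',328,153.5,.05),('rack',285,175.3,.046)]: print(n,px(T,u,v,z))
"
```

```text
aL back (np.float64(-0.0075), np.float64(-0.0094))
aR back (np.float64(0.0115), np.float64(-0.0071))
a front L (np.float64(-0.0085), np.float64(-0.0167))
bL back (np.float64(0.0099), np.float64(-0.0168))
bR back (np.float64(0.0281), np.float64(-0.0148))
bL front (np.float64(0.0098), np.float64(-0.0242))
bR front (np.float64(0.0274), np.float64(-0.0234))
b sh back (np.float64(0.0361), np.float64(-0.0139))
b sh front (np.float64(0.0381), np.float64(-0.0232))
bsh right (np.float64(0.0446), np.float64(-0.0178))
a sh left back (np.float64(-0.0161), np.float64(-0.0111))
a sh right back (np.float64(0.0174), np.float64(-0.0061))
rack (np.float64(-0.0237), np.float64(-0.0276))
```

```bash
python3 -c "
from h import *
for n in('side','scene'):
  p=P(n);M=np.linalg.inv(p['cam_to_world'])
  t=tool()
  for d in (0,-.019,-.026,-.05):
    q=(t@np.array([0,0,d,1]));c=M@q;u=p['fx']*c[0]/c[2]+p['cx'];v=p['fy']*c[1]/c[2]+p['cy'];print(n,d,round(u,1),round(v,1))
    if d==0:u0,v0=int(u),int(v)
  g=optics.read_camera(n).astype(int)
  for v in range(v0-34,v0+14): print(v,''.join('o' if (x[0]-x[2]>60) else ' .:-=+*#%@'[min(9,x.sum()//77)] for x in g[v,u0-28:u0+28]))
"
```

```text
side 0 336.8 149.6
side -0.019 337.2 142.3
side -0.026 337.3 139.6
side -0.05 337.7 130.1
115 #########**+-.......-+*+-...:=**+-..:=+***+-.. ....-=***
116 ##########**=:... ..:-+=:...:=**+-..:=***+-.......-=***#
117 ###########*+=:.... .:-:....:=**+:..:-++=-:.  ...-=+****
118 ##########***+-:... .....  .:=**=:...:--::......-=******
119 #########*##**+-:..... . ...:=++-.............:-=***#***
120 ##########*****=:.......  ...-==-....  .   ...-=***#****
121 ######**#*##***+-:...........:==:............-=***#*###*
122 ########*#*##***+-:..........-==:...........-=****#**#*#
123 #**#***##*###****+=---::.....-==:.........:-=******#*##*
124 *#*#***#*##*####*****++-:....:-:.....::---==***##*#*#*#*
125 ********#*########*****+-...........:-=+++**********#*##
126 *#********#########*##**=:.:::.....:=+****************##
127 ###****#**##*#########**+-:---:-::.:=*************#***##
128 #*#*******#######*##*#**+-:-=----:.:=**************#**##
129 ##*******##*#####*#####*+-:-=----:.:=**###*************#
130 *#*#*********###*****#**+-:-=----:.:=******#*********###
131 #**#**#***##*****###*#**+-:---
[... 4239 characters left out ...]
ooooooooooooooooooooo-:::::::
160 ****####**+-:..:::::::::oooooooooooooooooooooooo-:::::::
161 ***####**=-:..:::::::::=ooooooooooooooooooooooo-::::::::
162 **####**=:...::::::::::-oooooooooooooooooooooo=:::::::::
163 *####*+=:..::::::::::::-oooooooooooooooooooooo::::::::::
164 ####*+=:..:::::::::::::-ooooooooooooooooooooo-::::::::::
165 ##**+-:..::::::::::::::::-=ooooooooooooooooo-:::::::::::
166 #**=:...::::::::::::::::::::---=ooooooooooo-::::::::::::
167 **=:...::::::::::::::::::::::::---+***oooo-::::::.::::::
168 +=:..::::::::::::::::::::::::::::-#@@@%#*+=-:::::.::::::
169 -:..::::::::::::::::::::::::::.::=%@@@@@@@@##**+--::::::
170 ...::::::::::::::::::::::::::::.:=*#%%%@@@@@@@@@%#**+=-:
```

The side and scene views both show the fingertips ending about 20 mm above the nominal TCP. My earlier presses and grips were therefore 20 mm too high. I'll press the spacers back again, lower this time.

Request:
play_rows(grip=[0,0,0,0,0,0,0,0], xyz=[[-0.6,-0.2,2],[0,0,3.5],[0,0,3.5],[0,0,2.5],[0,0,1.0],[0,0,0.4],[0,0,0],[0,0,0]], yaw=[0,0,0,0,0,0,0,0])

```text
t: 24.98
tool_pos: [0.505, -0.1057, 0.0398]
ee_rot: [2.093, 2.341, 0.001]
force: [0.5, 0.1, 0.8]
opening: 0.0003
grasp_force: 0.0
```

Request:
play_rows(grip=[0,0,0,0,0,0,0,0], xyz=[[0.3,0,0],[0.3,0,0],[0.3,0,0],[0.3,0,0],[0.2,0,0],[0.1,0,0],[0,0,0],[0,0,0]], yaw=[0,0,0,0,0,0,0,0])

```text
t: 25.65
tool_pos: [0.5029, -0.0911, 0.0387]
ee_rot: [2.093, 2.341, -0.0]
force: [-0.1, -4.7, 1.8]
opening: -0.0001
grasp_force: 2.3
```

```bash
python3 -c "
from h import *
loc();print(r.state()['force'],tool()[2,3],r.state()['t'])"
```

```text
loc x,y-from-stop 0.0129 -0.0313
[-0.08892937 -4.72015904  1.78645185] 0.038716361989900944 25.65
```

Request:
play_rows(grip=[0,0,0,0,0,0], xyz=[[0.1,0,0],[0.1,0,0],[0.1,0,0],[0,0,0],[0,0,0],[0,0,0]], yaw=[0,0,0,0,0,0])

```text
t: 26.15
tool_pos: [0.5029, -0.0904, 0.0388]
ee_rot: [2.093, 2.337, -0.005]
force: [2.5, -16.8, 0.6]
opening: -0.0001
grasp_force: 8.2
```

```bash
python3 -c "
from h import *
loc();print(r.state()['force'],tool()[2,3],r.state()['t']);asc('w23',196,300,274,384)
T=np.load('pics/w23.npy')
def pr(x,y,z):
  q=(.4767+x)*EX+(-.1153+y)*EY;return np.round(proj((q[0],q[1],z),T),1)
print('flush a: top b/f',pr(-.011,0,.094),pr(.011,-.009,.094),'sh',pr(.022,0,.05),pr(.022,-.009,.05),'b front top',pr(.018,-.018,.094),'b sh',pr(.038,-.009,.05),pr(.038,-.018,.05))"
```

```text
loc x,y-from-stop 0.013 -0.0306
[  2.49257852 -16.83872211   0.5626873 ] 0.03880491300537149 26.15
196 ==--==============================-------===******%%%%%%%%%%%@@@@@@@@%@@@@%%@%@@%@@@@@@@@@@@@@@@@@@@@@%%%@@@%+
198 ===+#####%%%%%%%%%%%%%%%%%%%%%%%%##*+----=============+#%%%%%%##%%%%%%%%%%%%%%%%%%%%%%%%%%%@@@@@%#%@@%%@@@@%#=
200 -==*%%%%%%%%%%%%%%%@@@@@@@@@@@@@@@@%#=-:--------------------===+****=------------------========-=#%%@@@@@@@%*=
202 -===+++++++*##########@@@@@@@@@@@@@%#=---------===+=+++++++++#%@@@@@#=-------------------------:=#%@@@@@@@@%*-
204 -===+====+++==++++==+++*#######%@@@%#=----------=++++++++++++*#%@@@@%=--------------------------=#%@@@@@@@@%+-
206 -===+=====+++++++++===++++++++#@@@%%#=----------=+++++++++++++++*@@@%=--------------------------=+*%@@@@@@@%=:
208 =====+++=====+++==+++=++++++++*####*+=-----------++++++++++++++++#%%#=---------------------------=+%@@@@@@@%=:
210 =====+++=+==++=++==++++===+++++++===-------------=+++++++++++++++++++=----------------------------*%@@@@@@@%=.
212 =======+=+====+=++++++++======+++====------------=+++++++++++++++++++==------
[... 4413 characters left out ...]
oo%@@@@@%+.                               ..                                       .oooo%@@@@@@@#:.......
292 oooooooo%@@%#=.                                                                          .ooo%@@@@@@@#:....   
294 oooooooo--:.                                                                                :-=*%@@@%*:....   
296 ....                                                                                            ....::        
298                                                                                                               
flush a: top b/f [264.3 231.5] [319.7 252. ] sh [341.6 197.9] [341.4 213.8] b front top [336.7 270.9] b sh [370.9 213.7] [370.1 229. ]
```

Request:
play_rows(grip=[0,0,0,0,0,0,0,0], xyz=[[-0.3,0,0],[-0.7,0,0],[-0.5,0,-2],[0,0,-3.5],[0,0,-3.5],[0,0,-3],[0,0,0],[0,0,0]], yaw=[0,0,0,0,0,0,0,0])

```text
t: 26.87
tool_pos: [0.5048, -0.1027, 0.1601]
ee_rot: [2.092, 2.341, 0.003]
force: [0.2, 0.2, -0.3]
opening: 0.0003
grasp_force: 0.0
```

```bash
python3 -c "
from h import *
loc();asc('w24',138,192,264,370)
T=np.load('pics/w24.npy')
def pr(x,y,z):
  q=(.4767+x)*EX+(-.1153+y)*EY;return np.round(proj((q[0],q[1],z),T),1)
print('flush a: top b/f',pr(-.011,0,.094),pr(.011,-.009,.094),'sh',pr(.022,0,.05),pr(.022,-.009,.05),'b front top',pr(.018,-.018,.094),'b sh',pr(.038,-.009,.05),pr(.038,-.018,.05),'rack',pr(-.03,-.0267,.046))
go(.4804,.1508,.13,-10.3)"
```

```text
loc x,y-from-stop 0.0135 -0.043
138 #@@@@@@@@@@@@@@@@@@@@@@@@@@@@@@@%%@@@@@@@@@@@@@@@@@@%*%@@@@@@@@@@@@@@@@@@@@@@@@@@@@@@@@@@@%=::............
140 #%@@@@@@@@@@@@@@@@@@@@@@@@@@@@@@%%@@@@@@@@@@@@@@@@@@%*%@@@@@@@@@@@@@@@@@@@@@@@@@@@@@@@@@@@@=:.............
142 #%@@@@@@@@@@@@@@@@@@@@@@@@@@@@@@@%@@@@@@@@@@@@@@@@@@%*%@@@@@@@@@@@@@@@@@@@@@@@@@@@@@@@@@@@@=:::::.:::.....
144 %@@@@@@@@@@@%@@@@@@@@@@@@@@@@@@@@@@@@@@@@@@@@@@@@@@@%*#%%%@@@@@@@@@@@@@@@@@@@@@@@@@@@@@@@@@@@@%%%=:.......
146 @@@%#*#%@@@@@@@@@@@@@@@@@@@@@@@@@@@@@@@@@@@@@@@@@@@@%++++++++++++++++*%@@@@@@@@@@@@@@@@%#%@@@@@@@+:.......
148 @@@@%+*@@@@@@@@@@@@@@@@@@@@@%%%%#%@@@@@@@@@@@@@@@@@@%+===============+#@@@@@@@@@@@@@@@@%*#@@@@@@@+:.......
150 @@@@#=+#@@@@@@@@@@@@@@@@@@%*=====+#%%%%%%%%%%%%%%%%#*=====+****###%%%%%@@@@@@@@@@@@@@@@#*%@@@@@@%+:.......
152 **#*+-=************%%%%%%#+===============================+@@@@@@@@@@@@@%%%%%%%%####***+*%@@@@@@%+:.......
154 ****+-=*****************##**##%%%%%*======================+%@@@@@@@@@@@%+===============+%@@@@@@%=:.......
156 ****+-=++++++***+++++++#@@@@@@@@%#+========================#@@@@@
[... 1500 characters left out ...]
oooo%@@@@@@@@%*ooooooo%@@@@@@@@%*ooooooooooooooooooooooooooooooooooooooooooooo++=--=+:.........
186 ::::-=oooooooo#@@@@@@@@@@@%ooooo@@@@@@@@@@@@#oooooooooooooooooooooooooooooooooooooooooooo-::::-=:.........
188 --::-=oooooooo%@@@@@@@@@@@%oooo#@@@@@@@@@@@@#ooooooooooooooooooooooooooooooooooooooooooo==----==:.........
190 **+**+oooooooo#@@@@@@@@@@@%ooooo@@@@@@@@@@@@#ooooooooooooooooooooooooooooooooooooooooooo=+****+=:.........
flush a: top b/f [292.3 152. ] [321.3 163.4] sh [333.9 144.4] [333.8 154.2] b front top [330.4 174.8] b sh [351.5 154.3] [351.3 164. ] rack [278.  172.6]
at [ 0.504  -0.1026  0.1584] yaw 6.41 -> tool shift cm [25.44  0.48  2.86] yaw cmd 16.71 F [ 0.  -1.1 -0.9] t 26.9167
```

Still a gap of about 4–5 mm to the rack, which now sits home, and that is enough for the 3 mm toe. Fetch the wedge, gripping lower.

Request:
play_rows(grip=[7,7,7,7,7,7,7,7], xyz=[[3.6,0.07,-0.5],[3.6,0.07,0],[3.7,0.07,0],[3.7,0.07,0],[3.7,0.07,0],[3.7,0.07,0],[3.4,0.06,0],[0,0,0]], yaw=[0,0,0,0,0,0,0,0])

```text
t: 27.58
tool_pos: [0.4788, 0.1549, 0.1614]
ee_rot: [-2.087, -2.345, 0.002]
force: [0.3, -0.4, -0.1]
opening: 0.07
grasp_force: 0.0
```

Request:
play_rows(grip=[7,7,7,7,7,7], xyz=[[0,0,0],[0,0,0],[0,0,0],[0,0,0],[0,0,0],[0,0,0]], yaw=[4.2,4.2,4.2,4.1,0,0])

```text
t: 28.08
tool_pos: [0.4798, 0.1501, 0.1622]
ee_rot: [-2.409, -2.015, 0.003]
force: [0.2, -0.1, -0.3]
opening: 0.07
grasp_force: 0.0
```

```bash
python3 -c "
from h import *
T=asc('w25',190,250,284,370)
print(proj((.4804,.1508,.092),T))
go(.4804,.1508,.036,-10.3)"
```

```text
190 ==---=====--=====---=+#*+++++++++++++++++++++++++++++++++++++**==--=====-.............
192 ===========-=====---=++++++++++++++++++++++++++++++++++++++++*+==--==+==-........... .
194 ===========-=====:::-=++++++++++++++++++++++++++++++++++++++++=-:::-==+=-.............
196 ===========-=====:::-=***********************************+***+=-:::=====-........  ...
198 ===-======--=====-::-*%%%%%%%%%%%%%%%%%%%%%%%%%%%%%%%%%%%%%%%%*-::-=====-.............
200 ===========-=====---=*%%%%%%%%%%%%%%%%%%%%%%%%%%%%%%%%%%%%%%%%*----===+=-. ...........
202 =======+++=======-==+*%%%%%%%%%%%%%%%%%%%%%%%%%%%%%%%%%%%%%%%%#======+==:.. ... ......
204 ======++====+====-==+*%%%%%%%%%%%%%%%%%%%%%%%%%%%%%%%%%%%%%%%%*=+====++=:.. ..........
206 ====+++=====++++=-==+*%%%%%%%%%%%%%%%%%%%%%%%%%%%%%%%%%%%%%%%%*=========:.............
208 ==+++++====++***+-+++*%%%%%%%%%%%%%%%%%%%%%%%%%%%%%%%%%%%%%%%%*========-::............
210 =+++++======+***+=++****+++++++++++++++++++*+++++++++++++**+++++=======-:...........:.
212 =+=====-----+***+=+++++++========+==========++===+==++===++==++++=======::.........:..
214 ===-
[... 1107 characters left out ...]
...................... .. ..................:::....................
240 .........  .................................. . ..... ..........::.::.................
242 .................. .. ....... ....... .....................:.:...:.:.......:....:.....
244 .... .. ........... .... ................. ....... .......:::....::.....:..:.::..::..:
246 ..... . ........ .... ................ .....................:..::::::....::.......:::.
248 .......................................................:::.::..::::::..::.:....::.:...
(np.float64(325.75367151437365), np.float64(203.01291889874312))
at [0.4799 0.1501 0.1624] yaw -10.16 -> tool shift cm [ 0.09  0.05 12.64] yaw cmd 0.14 F [0.2 0.2 0.1] t 28.1333
```

Request:
play_rows(grip=[6,6,6,6,6,6,6,6], xyz=[[0.09,0.05,2.5],[0,0,3],[0,0,3],[0,0,2.5],[0,0,1],[0,0,0.6],[0,0,0],[0,0,0]], yaw=[0.14,0,0,0,0,0,0,0])

```text
t: 28.8
tool_pos: [0.4816, 0.1513, 0.0386]
ee_rot: [2.414, 2.01, 0.002]
force: [0.3, 0.2, -0.6]
opening: 0.0597
grasp_force: 0.0
```

Request:
play_rows(grip=[2,2,2,2,2,2], xyz=[[0,0,0],[0,0,0],[0,0,0],[0,0,0],[0,0,0],[0,0,0]], yaw=[0,0,0,0,0,0])

```text
t: 29.3
tool_pos: [0.4819, 0.1514, 0.0388]
ee_rot: [2.413, 2.01, 0.004]
force: [-0.3, 0.2, 6.3]
opening: 0.0329
grasp_force: 59.2
```

```bash
python3 -c "
from h import *
go(.4804,.1508,.036,-10.3);print(r.state()['opening'])"
```

```text
at [0.4819 0.1514 0.0388] yaw -10.43 -> tool shift cm [-0.08 -0.14  0.28] yaw cmd -0.13 F [-0.3  0.2  6.3] t 29.3
0.03288134716084477
```

Request:
play_rows(grip=[2,2,2,2,2,2,2,2], xyz=[[0,0,-1],[0,0,-2],[0,0,-3],[0,0,-3],[0,0,-2.5],[0,0,-0.8],[0,0,0],[0,0,0]], yaw=[0,0,0,0,0,0,0,0])

```text
t: 29.97
tool_pos: [0.481, 0.1511, 0.1602]
ee_rot: [-2.414, -2.01, -0.0]
force: [-0.5, 0.6, -0.1]
opening: 0.0327
grasp_force: 59.6
```

```bash
python3 -c "
from h import *
T=asc('w26',196,290,284,370)
for d in (.006,-.006): print(proj((T@np.array([d,0,-.0532,1]))[:3],T))
goc(.014,-.034,.16)"
```

```text
196 ===========***+=::::---:-:::-:::::--::-:::-:----:-:::-:-::::::-::-=====:..............
198 ===========+**+=::::::::::::::::::::::::::::::::-::::::::::::::::-=====:.... .........
200 ===========+**+=:::-:::::::::::-:::::::::::::-:::::::-:::::-:::::-===+=:..............
202 ===========+***=-------=------------------=-------==--------=-----==+==:.. ....... ...
204 ======++===+***+-=====+====+===========+++=++=++++++++++=+++++++=-=+++=:...... ......:
206 =====++====+***+-=+=+=+=++++==+=++++=++++===+=++=++++=+=++++++++=-==+==:.............:
208 ===++++====+***+=+***+++**+++==+++=+=+++=+++++=++==++==+=+++==++=-=++==:.............:
210 =+++++====++***+=+******++===++====+++===++++=+=++==+++=+=+++++=======-:.........:....
212 ++++====--=++++++++++++++++++++++++++++++++++++++++++++++++++++++++++=-::::...::...:..
214 ====-------++++++++++++++++++++++++++++++++++++++++++++++++++++++++++=-::.:....:.:....
216 ==------::-++++++++++++++++++++++++++++++++++++++++++++++++++++++++++=-::.::...:......
218 -------:.:=+++++++++++++++++++++++++++++++++++++++++++++++++++++++++++-:::::.::...:...
220 ----
[... 2727 characters left out ...]
   :=+++++++++++++++++++++++++++++++++++++++++++++++++++++++++++++++++++++++=-.     .
282    .-+++++++++++++++++++++++++++++++++++++++++++++++++++++++++++++++*+*******++.   . .
284    :+*##**#######*#*##**#**###*###***####*#*#*################################*:   ...
286 .  .+#########################################################################+.   ...
288 .  .=*########################################################################+.   ..:
(np.float64(325.24938510027175), np.float64(280.93754448524714))
(np.float64(325.26479668910997), np.float64(302.97947438078467))
at [0.4806 0.151  0.1593] yaw -10.44 -> tool shift cm [-23.63   6.76  -0.06] yaw cmd -16.84 F [ 0.  -0.9 -0.6] t 30.0167
```

Request:
play_rows(grip=[2,2,2,2,2,2,2,2], xyz=[[-3.3,0.96,0],[-3.4,0.97,0],[-3.4,0.97,0],[-3.4,0.97,0],[-3.4,0.97,0],[-3.4,0.97,0],[-3.3,0.95,0],[0,0,0]], yaw=[0,0,0,0,0,0,0,0])

```text
t: 30.68
tool_pos: [0.504, -0.0978, 0.1582]
ee_rot: [-2.418, -2.004, 0.004]
force: [-0.1, 0.7, -0.8]
opening: 0.0328
grasp_force: 59.6
```

Request:
play_rows(grip=[2,2,2,2,2,2], xyz=[[0,0,0],[0,0,0],[0,0,0],[0,0,0],[0,0,0],[0,0,0]], yaw=[-4.2,-4.2,-4.2,-4.2,0,0])

```text
t: 31.18
tool_pos: [0.5042, -0.093, 0.1591]
ee_rot: [-2.096, -2.338, 0.002]
force: [0.7, -0.7, 0.2]
opening: 0.0332
grasp_force: 59.6
```

```bash
python3 -c "
from h import *
loc();goc(.014,-.032,.086)
T=asc('w27',138,250,274,386)
print([np.round(proj((T@np.array([.005,x,z,1]))[:3],T),1) for x in (-.02,.02) for z in (.0348,-.0072)])
for n,u,v,z in [('b',1,1,1)]: pass"
```

```text
loc x,y-from-stop 0.014 -0.0333
at [ 0.5042 -0.093   0.1591] yaw 6.24 -> tool shift cm [0.12 0.02 7.31] yaw cmd -0.16 F [ 0.7 -0.7  0.2] t 31.1833
138 @@@@@@@@@@@@@@@@@@@@@@@@@@@@@@@@@@@@@@@@@@@@@@@@@@@@@@@@@@@@@@@@@@@@@@@@@@@@@@%#@@@@@@@*-.......................
140 =++++++++++=================================================================+*+*%%%%%%#+-:......................
142 =---=--=======================================================================+##-::::=*%#=:....................
144 ++**++*********###########*+==============+*#%%%%%%%%%%%%%%%%%%%%%%%%%%%%%%%%%%%*:.:..:::-:.....................
146 @@@%%%%@@@@@@@@@@@@@@@@@@#+================+@@@@@@@@@@@@@@@@@@@@@@@@@@@@@@@@@@@@@=::............................
148 @@@@@@@@@@@@@@@@@@@@@@@%*++======++++++++===%@@@@@@@@@@@@@@@@@@@@@@@@@@@@@@@@@@@%-::............................
150 @@@@@@@@@@@@@@@@@@@@@@%%@@@@@@@@@@@@@@@@@@#+%@@@@@@@@@@@@@@@@@@@@@@@@@@@@@@@@@@@@=..............................
152 @@@@@@@@@@@@@@@@@@@@@@#%@@@@@@@@@@@@@@@@@@%+%@@@@@@@@@@@@@@@@@@@@@@@@@@@@@@@@@@@@=:.....:::.....................
154 @@@@@@@@@@@@@
[... 4991 characters left out ...]
......................
240 ooooooooooooooooo++++============================================================++*+-..........................
242 oooooooooooooooo+++++============================================================+++=:..........................
244 ooooooooooooooooo+++==============================================================++=:.........:................
246 oooooo-------::.  :-==============================================================+=:. .::------:::.............
248 ooooo--------:.    :===============================================================-.   .:--------:.............
[array([296.1, 213.2]), array([289.7, 238.5]), array([353.5, 213.2]), array([359.9, 238.4])]
```

```bash
python3 -c "
from h import *
T=np.load('pics/w27.npy')
for n,u,v,z in [('aL back',298,175.5,.094),('aR back',320,171.5,.094),('bL back',320,184,.094),('bR back',343,181.5,.094),('bL front',320,194.5,.094),('bR front',340,191.5,.094),('b sh back',350,169,.05),('b sh front',350,179,.05),('a sh R back',326,161.5,.05),('a sh R front',326,171,.05),('rack',285,184.5,.046),('rack',350,179.8,.046)]: print(n,px(T,u,v,z))"
```

```text
aL back (np.float64(-0.0067), np.float64(-0.0083))
aR back (np.float64(0.0103), np.float64(-0.0053))
bL back (np.float64(0.0102), np.float64(-0.0152))
bR back (np.float64(0.028), np.float64(-0.0133))
bL front (np.float64(0.0101), np.float64(-0.0237))
bR front (np.float64(0.0257), np.float64(-0.0213))
b sh back (np.float64(0.0368), np.float64(-0.0126))
b sh front (np.float64(0.037), np.float64(-0.022))
a sh R back (np.float64(0.0149), np.float64(-0.0057))
a sh R front (np.float64(0.0149), np.float64(-0.0145))
rack (np.float64(-0.0237), np.float64(-0.0281))
rack (np.float64(0.0373), np.float64(-0.0238))
```

Request:
play_rows(grip=[2,2,2,2,2,2,2], xyz=[[0,0.02,2.5],[0,0,2.5],[0,0,1.5],[0,0,0.8],[0,0,0],[0,0,0],[0,0,0]], yaw=[-0.16,0,0,0,0,0,0])

```text
t: 31.82
tool_pos: [0.5055, -0.0933, 0.0886]
ee_rot: [2.091, 2.343, 0.001]
force: [0.7, -0.5, 0.0]
opening: 0.0327
grasp_force: 59.6
```

```bash
python3 -c "
from h import *
loc();print(r.state()['force'],tool()[2,3])"
```

```text
loc x,y-from-stop 0.0153 -0.0338
[ 0.72427579 -0.4593829   0.00718456] 0.08857905475944303
```

Request:
play_rows(grip=[2,2,2,2,2,2,2], xyz=[[0,0,0.4],[0.3,-0.1,0],[0.3,0,0],[0.2,0,0],[0,0,0],[0,0,0],[0,0,0]], yaw=[0,0,0,0,0,0,0])

```text
t: 32.4
tool_pos: [0.5031, -0.0853, 0.0835]
ee_rot: [2.091, 2.344, 0.0]
force: [0.5, -0.5, -0.7]
opening: 0.0332
grasp_force: 59.7
```

```bash
python3 -c "
from h import *
loc();print(r.state()['force'],tool()[2,3])
T=asc('w28',180,256,274,376)
print([np.round(proj((T@np.array([d,x,z,1]))[:3],T),1) for d in (.005,) for x in (-.02,.02) for z in (.0348,-.0072)])"
```

```text
loc x,y-from-stop 0.0137 -0.0255
[ 0.51267613 -0.51319002 -0.65543802] 0.08349883374657063
180 ======================================---=***%%@@@@@@@@@@@@@@@@@@@@@@@@@@@@@@@@@@@@@@@@@@@%+-.........
182 ==============+##%%%%%%##%%%%%%##%%%##*=--=++#%@@@@@@@@@@@@@@@@@@@@@@@@@@@@@@@@@@@@@@@@@@@@#%%#**=:...
184 +++=+=++======+#@@@@@@@%%%@@@@@@@@@@@@%*=-==+++++*%@@@@@@@@@@@@@%%%%@@@@@@@@@@@@@@@@@@@@@@%#@@@@@*-:..
186 ====-===-=--==++****#*+++*#########%@@@*=----=-===+********###**===+****###*************#%%@@@@@@*-:..
188 ++++++++++++===++++++++++++++++++++%@@%*=-------=+++++*%@@@@@%%%*==-=--=-============--+#@@@@@@@%+:...
190 ++++++++++++===+++++++++++++++++++++*++=----=---=++++++***%@@@@@#+==-==----===========-+%@@@@@@@%+:...
192 ++++++++++++===+++++++++++++++=++++++==---------=++++++++*%@@@@@#+-=----==---==========*%@@@@@@@%+:...
194 ==++++++++++===+++++++=++++++++=+++++==----------++++++++++******+--------------=======+#@@@@@@@@+:...
196 ==++++++++++=====+++=++++++++++++=++===----------++++++++++++++++=----=-------------====*%@@@@@@%+:...
198 ==++++++++++===+=+=+=+++=+++++++++++===---
[... 2449 characters left out ...]
------==-----==--=--=--------==-=-=-=--=--=---=----=++++%@@@@@@%*:......
246 @@@%+=-::::::::. ..------=--==-------=--------------=-=-------=----==----------=-=+=:...:-----::::....
248 @@%*-::-::--::.    :------=-----------==---------=--==------=------=---=--=-----===-.   .:::--:::::...
250 @@%*=::-::-:::.   .:----------------------=------====----=--=--=-----=-=----------=:.    :::::::::::..
252 #**=-::::::::.    .:------=--=----==----=--=-=----=--=--------=---=-=-=-=-----=-==-:.    .::::-:-:::..
254 :-=--:-::::::.     .---=-=---===-==-=------==-------=--=---=--=--==-------=--=--==-:     ..:-:::--:::.
[array([296.1, 213.2]), array([289.7, 238.5]), array([353.5, 213.2]), array([359.9, 238.4])]
```

The wedge's flat face pressed both spacers straight, and the toe is now above the gap. Push down.

Request:
play_rows(grip=[2,2,2,2,2,2], xyz=[[0,0,0.3],[0,0,0.3],[0,0,0.2],[0,0,0],[0,0,0],[0,0,0]], yaw=[0,0,0,0,0,0])

```text
t: 32.95
tool_pos: [0.503, -0.0854, 0.0754]
ee_rot: [-2.092, -2.344, 0.0]
force: [-0.1, -0.8, -0.8]
opening: 0.0331
grasp_force: 59.7
```

Request:
play_rows(grip=[2,2,2,2,2,2], xyz=[[0.1,0,0.2],[0,0,0.2],[0,0,0.1],[0,0,0],[0,0,0],[0,0,0]], yaw=[0,0,0,0,0,0])

```text
t: 33.45
tool_pos: [0.5029, -0.0845, 0.0703]
ee_rot: [2.092, 2.344, -0.0]
force: [0.8, -3.1, -1.5]
opening: 0.033
grasp_force: 59.7
```

```bash
python3 -c "
from h import *
loc();print(r.state()['force'],tool()[2,3]-.0348,r.state()['t'])"
```

```text
loc x,y-from-stop 0.0136 -0.0247
[ 0.75350871 -3.07841359 -1.53326604] 0.035470500427783075 33.45
```

Request:
play_rows(grip=[2,2,2,2,2,2], xyz=[[0,0,0.1],[0,0,0.1],[0,0,0.1],[0,0,0],[0,0,0],[0,0,0]], yaw=[0,0,0,0,0,0])

```text
t: 33.95
tool_pos: [0.5034, -0.0844, 0.069]
ee_rot: [2.09, 2.343, 0.002]
force: [-2.0, -1.7, 12.5]
opening: 0.0329
grasp_force: 61.2
```

```bash
python3 -c "
from h import *
loc();print(r.state()['force'],tool()[2,3]-.0348,r.state()['t'])"
```

```text
loc x,y-from-stop 0.0142 -0.0247
[-2.01914346 -1.71929407 12.45623428] 0.03418866824001833 33.95
```

Request:
play_rows(grip=[2,2,2,2,2,2], xyz=[[0,0,0.1],[0,0,0],[0,0,0],[0,0,0],[0,0,0],[0,0,0]], yaw=[0,0,0,0,0,0])

```text
t: 34.45
tool_pos: [0.5037, -0.0844, 0.0687]
ee_rot: [2.09, 2.342, 0.003]
force: [-3.0, -1.2, 15.4]
opening: 0.0333
grasp_force: 61.8
```

```bash
python3 -c "
from h import *
loc();print(r.state()['force'],tool()[2,3]-.0348,r.state()['t'])
T=asc('w29',176,262,262,376)
def pr(x,y,z):
  q=(.4767+x)*EX+(-.1153+y)*EY;return np.round(proj((q[0],q[1],z),T),1)
print('flush a: top b/f',pr(-.011,0,.094),pr(.011,-.009,.094),'sh',pr(.022,0,.05),pr(.022,-.009,.05),'b front top',pr(.018,-.018,.094),'b sh',pr(.038,-.009,.05),pr(.038,-.018,.05),'rack',pr(-.03,-.0267,.046))"
```

```text
loc x,y-from-stop 0.0144 -0.0247
[-2.96904644 -1.15914172 15.39493179] 0.033914777715100625 34.45
176 =-==-==--==-=================-==---==--=---=---===+*############################**####**##*#******###***+-........
178 ==+++=++++++++++==++=++++==-----==-=-=--===----====*#%@@@@@@@@@@@@@@@@@@@@@@@@@@%%@@@@@@@@@@@@@@@@@@@@@@%*:.......
180 ++++++++++++++++++++++++==--=====-=--==---=---=====*%@@@@@@@@@@@@@@@@@@@@@@@@@@@@@@@@@@@@@@@@@@@@@@@@@@@@*:.......
182 ++++++++++++++++++=++++==-----=====-----=-------=-=*%@@@@@@@@@@@@@@@@@@@@@@@@@@@@@@@@@@@@@@@@@@@@@@@@@@@@*:.......
184 ++=++=++++=+=+=+==++=+==----=-====--=--------===---=#%@@@@@@@@@@@@@@@@@@@@@@@@@@@@@@@@@@@@@@@@@@@@@@@@@@@*:.......
186 +====+========+========----==-----------=----===----=+++%@@@@@@@@@@@@@@@@@@@@@@@@@@@@@@@@@@@@@@@@@@@@@@@@*: ..... 
188 ======================------------------------=-----====+#%%%%%@@@@@@@@@@@@@@@@@@@@@@@@@@@@@@@@@@@@@@@@@@#*+=--:..
190 =========++===+==+===-===============+++++++**+==---==+==+++++#%@@@@@@@@@@@@@@@@@@@@@@@@@@@@@@@@@@@@@@@@@@@@@@%*-.
192 =========+=============+++++++++=+++++++==+*%@
[... 3568 characters left out ...]
-========--=--=-=---=--=-==-=-==--=======-===-==---:.    .::::-:-:::..
254 @@@@@@##*###*++--::-::-::.     .--=-----==----=-=---------=----==-===--==--=--==---=-=--=--=---:     .:::-::::-::.
256 %@@@#=.      .::::::::::.     .:-----=--------------==--=---=-=-=======-=-==-=-==---=-=-==--=--:.     .::-:-:-::::
258 oo=:.       .:::--:---::.     .-------------=-=--=---==-=------=-==--=-=----==---=--==--==-=-==-.     .:::-:--::::
260 o.          .::----:--:..    .:-------=---------=-----=-=-----==-=-=-=-=--=-=-==----====--=-----:      .:::::-:-::
flush a: top b/f [273.6 217.6] [318.1 234.5] sh [336.9 192.5] [336.7 206.1] b front top [331.9 250.5] b sh [361.7 206.1] [361.2 219.3] rack [258.9 228.9]
```

Request:
play_rows(grip=[2,2,2,2,2,2,2,2], xyz=[[0,0,0.03],[0,0,0],[0,0,0],[0,0,0],[0,0,0],[0,0,0],[0,0,0],[0,0,0]], yaw=[0,0,0,0,0,0,0,0])

```text
t: 35.17
tool_pos: [0.5037, -0.0843, 0.0686]
ee_rot: [2.09, 2.342, 0.003]
force: [-4.2, -0.2, 17.6]
opening: 0.0324
grasp_force: 62.1
```

Request:
play_rows(grip=[2,2,2,2,2,2,2,2], xyz=[[0,0,0],[0,0,0],[0,0,0],[0,0,0],[0,0,0],[0,0,0],[0,0,0],[0,0,0]], yaw=[0,0,0,0,0,0,0,0])

```text
t: 35.83
tool_pos: [0.5037, -0.0844, 0.0687]
ee_rot: [2.09, 2.342, 0.003]
force: [-4.7, 0.3, 17.4]
opening: 0.0329
grasp_force: 62.1
```

Stable at about 17.5 N with nothing creeping, so I'll hand it in.

```bash
python3 -c "
from bench import job
print(job.finish_job())"
```

```text
the job is handed in; nothing more can be done
None
```

I handed the job in at about 36 s: the rack is wedged tight with two spacers, and the wedge is still gripped and pushed down at about 17 N with its toe about 12 mm below the rack top; the second spacer and the wedge sit 14–18 mm off centre, and the hand-in call returned no verdict.

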